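# Stack the find boxes in the stand and clamp them

## Robot

A 7-joint arm with a two-finger parallel gripper is mounted at the origin on a cart in front of the work surface, level with it; the furniture and walls round the work are solid. World frame = base frame: x ahead of the robot, y to its left, z up, the work surface at z = 0. Lengths are in m, angles in rad, forces in N, time in s.
With the tool pointing down it reaches from about 0.35 to 0.9 m from the base axis. Payload 19.9 kg.
Tool frame: the origin (TCP) lies on the centre line of the jaws, within the pads' length; the fingertips stand 25 mm ahead of it and the grasp point (between the pads) lies 6 mm ahead of it (manip.nose_length is the distance from the TCP to the fingertips, in m); z points along the fingers, y is the line along which they close (so a half turn about z gives the same grasp; the last joint's range is limited). The gripper opens to 85 mm and grips with 20 to 120 N. Pads are 22 mm wide; open, the fingers measure 114 mm over their backs; the gripper's body (76 mm by 85 mm) begins 54 mm behind the grasp point. The pads swing forward as they close: fully open they stand 13 mm farther back than shut.
Start: joints at [-1.333, 0.417, -0.01, 1.614, 0.005, 1.111, -0.053], TCP at [0.172, 0.601, 0.256] pointing down, gripper open.
Joint ranges: [-2.81, 2.81], [-0.39, 2.02], [-1.27, 1.25], [0.06, 2.57], [-1.19, 4.33], [0.19, 2], [-2.82, 2.82]. Speed limits (rad/s): [1.89, 1.89, 2.39, 2.39, 3.01, 3.01, 3.01].

## Interface

Orientations are given as a 3x3 rotation matrix whose columns are the frame's x, y, z axes.
In Python, from workcell import state, camera, calibration, workorder, find_in, manip gives the robot as it stands.
- The arm moves only by the tool play_rows, never from a script. Its argument "deltas" is a list of rows, each an object with "travel": the shift along the tool's x, y, z in m, a list of three; "rot": the turn, a rotation vector about the tool's x, y, z in rad, a list of three; "gripper": the finger opening in m, from 0 to 0.0854. In form: [{"travel": [x, y, z], "rot": [ax, ay, az], "gripper": gripper}, ...]. A call has 1 to 20 rows; each row is the pose to reach, as a shift and turn from the pose commanded when the call began, along the tool's axes at that moment; what a row does not reach only later rows make up. A row lasts 1/12 s, in which the tool goes at most 41.7 mm and 7.16 degrees, less where a joint would pass 70% of its speed; a pose out of reach is approached as far as the arm can. A call with a gripper value outside its range is refused whole. The fingers move at their own pace and stop on an object; "squeeze" is the grip in N (left out, the last holds). Time passes only in rows, so rows that repeat a pose let the fingers close. It gives the time, the measured TCP pose, the force, the opening and the grip force at its end, in the units of the state.
- state(): the state, without advancing time (a new reading comes with each control period).
- camera(name): name is "scene" or "top" or "wrist"; returns (picture, depth): 384x512x3 uint8, red, green, blue; 384x512 float32, m along the optical axis (not along the pixel's ray), 0 where there is no reading.
- calibration(name): a dict with "fx", "fy", "cx", "cy" (pixels), "R" (3x3) and "t" (3): a world point X has camera coordinates R X + t. Camera axes: x right, y down, z forward; pixel columns grow to the right and rows downward; lengths in m; the calibration is good to about 2 mm. A picture is of the moment at which its call begins: read the wrist's pose just before it. calibration takes no time and is no camera call; for the wrist camera it gives the pose at the moment of the call.
- workorder.finish_job(): hands the job in; it is judged then, once.
Trained networks look in the newest picture that a camera, given by its name, has taken for a name from the list of things; names that differ only in an ending like _2 or _b are one class to them, and where a whole thing is asked for, a point or a joint stands for the part that bears it (a point fixed in the world has none). Each returns a list of dicts, best first, with "confidence" (0 to 1); they miss things now and then, are a little off and sometimes report something else, mostly with a low value. They report only what shows in the picture. A call takes as long as a camera call.
- find_in(camera, target): "bbox" ([left, top, right, bottom] in pixels, round what is visible of it).
The state is a dict: "t": time; "joint_positions": joint angles; "joint_velocities": joint speeds; "effort": joint torques, N m; "ee_pos": TCP position; "orientation": TCP orientation; "wrist_force": force on the tool from outside, world axes, zero at the start; "ft_torque": the same for the moment, N m; "gripper_width": finger opening in m; "grip_force": force on a finger pad.
Only numpy, scipy, OpenCV 4.12 (cv2) and the standard library are available. Lean on these libraries where they do the work, as an engineer would, in place of code of your own. Each camera call takes 0.05 s, during which the arm holds its last target. There are 200 camera calls.

## Task

Two closed cardboard find boxes lie on the sloping rack. Stack the deep one and then, on top of it, the shallow one squarely onto the box already in the grey stacking stand, each set down gently and slid fully home against both the stand's back fence and its two side posts. Then swing the hinged clamp arm down until its pad rests on the top box, without knocking over or pushing aside the bottle or the roll of tape nearby.

Things in the scene. Friction and masses are not known exactly. Their poses are not given: they have to be found in the camera images.
- stand: grey metal stacking stand, fixed to the desk. Origin: underside of its 6 mm base plate (x -62..74, y -52..44 mm), straight under the home centre of the column; z up; the boxes' long sides run along its x. Its +y and -x sides are open. A box is home when it touches back fence and side posts: its centre then has x = 0 and y = 0 in this frame (3 mm allowed).
- fence (a point): middle of the back fence's face, at x = +50, y = 0, z = 60 mm in the stand's frame: a plate 70 mm wide across y, from the base plate up to z = 118 mm
- posts (a point): midpoint between the faces of the two side posts, at x = 0, y = -29, z = 60 mm in the stand's frame. The posts, 12 mm wide, stand at x = -36 and +36 mm on the -y side, up to z = 118 mm; the 60 mm between them are free for a finger.
- base_box: closed cardboard box 100 (x) x 58 (y) x 45 mm, loose, 0.5 kg, already home on the stand; origin: centre of its underside
- deep_box: closed rigid cardboard box 100 (x) x 58 (y) x 50 mm, 0.25 to 0.46 kg, lying on the rack, left or right by chance, 46 to 58 mm from its middle. Origin: centre of its underside; z through its lid; grip it across y. On the rack its z leans 30 degrees from vertical toward the rack's -x (the robot's side). Home: on the base box, underside 51 mm above the stand's origin.
- shallow_box: closed cardboard box 100 (x) x 58 (y) x 30 mm, 0.15 to 0.29 kg, otherwise as the deep box and beside it on the rack. Its home is on the deep box: underside 101 mm above the stand's origin, lid top at 131 mm.
- rack: white sheet-metal rack, fixed, 226 mm wide (y), about 130 mm deep (x), whose top surface rises at 30 degrees toward its +x, with a 12 mm lip at the low front edge; rear edge about 90 mm high. Origin: on the desk under its middle.
- clamp (a joint): angle of the clamp arm about its hinge along the stand's y: 0 when level with its pad just on the lid of the top box, pi/2 upright; starts near 2.1, leaning back away from the column. Stiff hinge: stays where it is left, about 1.5 N at the tip moves it. In the stand's (x, z) the arm runs from the hinge toward (-cos, +sin) of the angle.
- clamp_hinge (a point): hinge axis of the clamp arm, in the stand's frame at x = +60, y = 0, z = 137 mm
- clamp_tip (a point): middle of the round cross bar (11 mm thick, 50 mm long, along the stand's y) at the free end of the clamp arm, 94 mm from the hinge. The arm is a plate 26 mm wide, its upper face 4 mm above the hinge axis when closed; a rubber pad under it, 58 mm from the hinge, reaches 6 mm below the hinge axis.
- bottle_1: small white bottle with a blue cap, 38 x 38 x 71 mm, standing loose; bystander; origin: centre of its underside
- tape_1: roll of tape lying flat, 100 x 98 x 25 mm, bystander; origin: centre of its underside

How it is judged:
By the outcome, as a careful person would: the job done as asked, in the order asked, and still so for the second after the job is handed in, with the robot touching nothing.
It also fails if it takes over 72 s, if anything falls off the work surface, if the arm or the gripper's body presses on something with over 40 N, if the wrist force passes 120 N, or if a joint passes its speed limit or range.

## Working session

There is one attempt and no reset: what is moved stays moved. The work goes in short steps, Python scripts to look and compute and a tool call to move; the robot and the scene stay as the last step left them, time stands still between calls to the robot, and variables do not carry over. Pictures are saved under pics/ and viewed, at most 10 in all, crops included, and the job is handed in when it is done.

Besides the shell and the picture viewer there is one more tool, called after "Call:" by a JSON object that holds its "fn" and its "kwargs", one argument or row to a line. play_rows: Moves the arm, as the interface text tells. Its arguments: {"type":"object","properties":{"deltas":{"type":"array"},"squeeze":{"type":"number"}},"required":["deltas"]}

```bash
ls; mkdir -p pics; python3 - <<'E'
from workcell import state, camera, calibration, workorder, find_in, manip
import cv2, numpy as np
s=state(); print(s); print(manip, [a for a in dir(manip) if a[0]!='_'])
ims=[]
for n in ["scene","top"]:
    p,d=camera(n); np.savez(f"{n}.npz",p=p,d=d); c=calibration(n); print(n,c)
    ims.append(p[:,:,::-1].copy())
    for t in ["stand","base_box","deep_box","shallow_box","rack","clamp","clamp_tip","bottle_1","tape_1"]:
        print(t,[( [round(v) for v in r["bbox"]],round(r["confidence"],2)) for r in find_in(n,t)[:3]])
cv2.imwrite("pics/scene0.png",cv2.resize(ims[0],(800,600))); cv2.imwrite("pics/top0.png",cv2.resize(ims[1],(800,600)))
E
```

```text
pics
{'t': 0.0, 'joint_positions': array([-1.33353723,  0.41794546, -0.01029141,  1.61417855,  0.00475115,
        1.11066926, -0.05301609]), 'joint_velocities': array([-0.00062031,  0.00186504,  0.00045371,  0.00271869, -0.00018664,
        0.00137668,  0.00039175]), 'effort': array([-9.60759498e-04, -8.64455295e+01,  6.78477455e-01, -4.34889793e+01,
        1.90712954e-02,  7.48497230e-03,  2.83202854e-05]), 'ee_pos': array([0.17191828, 0.60056818, 0.25567627]), 'orientation': array([[-9.61398833e-01,  2.75158589e-01, -1.87861504e-04],
       [ 2.75158618e-01,  9.61398138e-01, -1.16412205e-03],
       [-1.39708482e-04, -1.17087730e-03, -9.99999305e-01]]), 'wrist_force': array([ 0.39916313, -0.36729978,  0.04765878]), 'ft_torque': array([-0.03010278,  0.01680969, -0.00071724]), 'grip_force': 0.0, 'gripper_width': 0.08520667312029943}
<Robot object at 0x7f94b8fd7b60> ['PlanningError', 'nose_length']
scene {'fx': 444.1629305845524, 'fy': 444.1629305845524, 'cx': 260.90487406980054, 'cy': 192.44825348060184, 'R': array([[ 0.88889101, -0.45787173, -0.01504147],
       [-0.34859241,
[... 747 characters left out ...]
e-01,  5.67659947e-04],
       [-9.76059805e-01, -7.29100004e-02, -2.04918004e-01],
       [ 2.04391849e-01,  1.46861389e-02, -9.78778979e-01]]), 't': array([-0.02834644,  0.59383842,  0.831278  ])}
stand [([313, 162, 364, 255], 0.76)]
base_box [([325, 207, 353, 252], 0.93)]
deep_box [([165, 214, 196, 262], 0.93)]
shallow_box [([212, 208, 240, 254], 0.86)]
rack [([156, 202, 253, 258], 0.97), ([165, 212, 199, 264], 0.61)]
clamp [([337, 163, 363, 201], 0.79), ([211, 207, 239, 256], 0.68)]
clamp_tip [([339, 164, 365, 200], 0.72)]
bottle_1 [([278, 164, 302, 183], 0.73), ([156, 201, 255, 256], 0.69), ([315, 163, 363, 258], 0.24)]
tape_1 [([232, 130, 272, 169], 0.92), ([166, 214, 195, 262], 0.35)]
```

View pics/scene0.png

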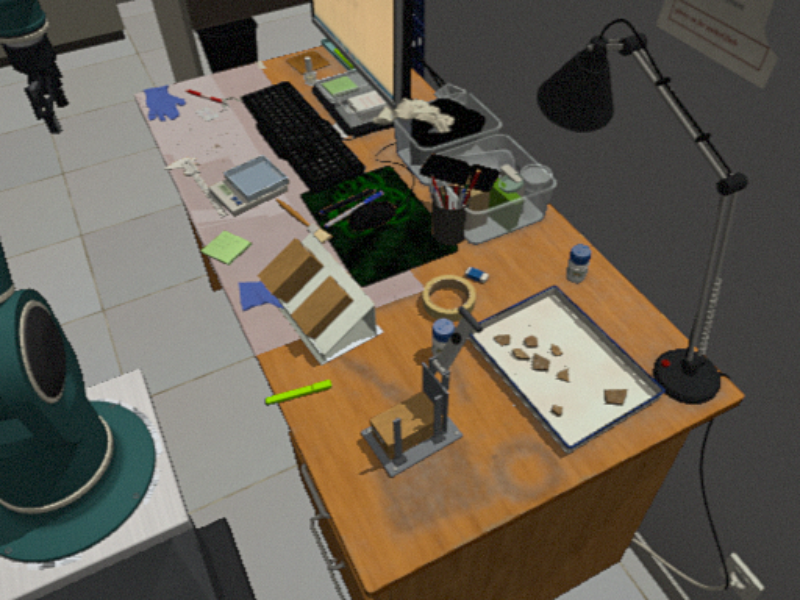

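View pics/top0.png

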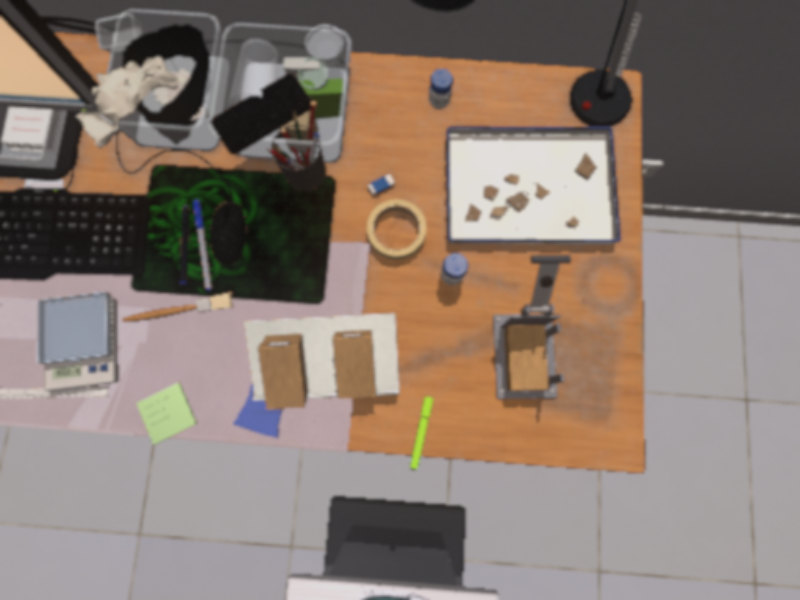

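The scene view shows both boxes on the rack (about (300,275) and (325,310)), and the stand at about (410,430) with its clamp leaning back. The bottle is just beyond the clamp at (442,340), and the tape is at (448,298). In the top view the deep box is on the left at (283,370), the shallow one on the right at (354,363), and the stand is at (525,357).

```bash
cat > h.py <<'E'
import numpy as np, cv2
from workcell import state, camera, calibration, workorder, find_in, manip
def cloud(n,d,c):
    v,u=np.mgrid[0:384,0:512]; P=np.stack([(u-c["cx"])/c["fx"]*d,(v-c["cy"])/c["fy"]*d,d],-1)
    W=(P-c["t"])@c["R"]; W[d==0]=np.nan; return W
def rect_on_plane(P,n,tol=.004,hi=None):
    """points P; given unit normal n; find the highest dense layer along n, return centre/axes/size of its rectangle"""
    h=P@n; hist,e=np.histogram(h,bins=np.arange(h.min(),h.max()+.002,.002)); 
    return h,hist,e
def rect(P,n,ex):
    """min-area rectangle of points in plane normal n, axis ex ~ first in-plane axis"""
    ex=ex-n*(ex@n); ex/=np.linalg.norm(ex); ey=np.cross(n,ex)
    q=np.c_[P@ex,P@ey].astype(np.float32)
    (c,s,a)=cv2.minAreaRect(q*1000); return np.array(c)/1000@np.array([ex,ey])+n*np.median(P@n),s,a
E
python3 - <<'E'
from h import *
for n in ["top","scene"]:
    z=np.load(n+".npz"); c=calibration(n); W=cloud(n,z["d"],c); np.save(n+"W.npy",W)
    print(n,"desk z",np.nanmedian(W[270:280,330:360,2]) if n=="top" else "")
    B={"top":dict(base=[325,207,353,252],deep=[165,214,196,262],shal=[212,208,240,254],rack=[156,202,253,258],stand=[313,162,364,255],bottle=[278,164,302,183],tape=[232,130,272,169],tip=[339,164,365,172]),
     "scene":dict(base=[236,250,277,293],deep=[166,154,205,195],shal=[183,178,221,217],rack=[178,148,245,232],bottle=[275,205,290,228],tape=[268,177,305,205],tip=[280,196,308,220])}[n]
    for k,b in B.items():
        P=W[b[1]:b[3],b[0]:b[2]].reshape(-1,3); P=P[np.isfinite(P[:,0])]
        print(k,np.round(np.percentile(P,[2,50,98],axis=0)*1000).tolist())
    # box tops by plane fit of centre
    for k in ["deep","shal","base"]:
        b=B[k]; u,v=(b[0]+b[2])//2,(b[1]+b[3])//2
        P=W[b[1]-6:b[3]+6,b[0]-6:b[2]+6].reshape(-1,3);P=P[np.isfinite(P[:,0])]
        Q=W[v-6:v+7,u-5:u+6].reshape(-1,3);Q=Q[np.isfinite(Q[:,0])]
        m=Q.mean(0); nn=np.linalg.svd(Q-m)[2][2]; nn*=np.sign(nn[2])
        for _ in range(3):
            I=P[abs((P-m)@nn)<.003]; m=I.mean(0); nn=np.linalg.svd(I-m)[2][2]; nn*=np.sign(nn[2])
        print(n,k,"normal",nn.round(3),len(I),[np.round(x,4) for x in rect(I,nn,np.array([1.,0,0]))])
E
```

```text
top desk z -0.0006742150995393321
base [[453.0, -228.0, 5.0], [503.0, -185.0, 50.0], [555.0, -153.0, 57.0]]
deep [[400.0, 152.0, 4.0], [452.0, 182.0, 90.0], [506.0, 229.0, 118.0]]
shal [[427.0, 52.0, 32.0], [477.0, 82.0, 77.0], [528.0, 117.0, 101.0]]
rack [[413.0, 26.0, -2.0], [475.0, 137.0, 75.0], [543.0, 258.0, 115.0]]
stand [[448.0, -256.0, -3.0], [553.0, -177.0, 6.0], [676.0, -130.0, 219.0]]
bottle [[619.0, -94.0, -4.0], [633.0, -59.0, 30.0], [668.0, -33.0, 74.0]]
tape [[651.0, -10.0, -4.0], [701.0, 41.0, 1.0], [752.0, 92.0, 26.0]]
tip [[606.0, -255.0, -3.0], [614.0, -177.0, 216.0], [672.0, -148.0, 222.0]]
top deep normal [-0.496 -0.064  0.866] 1007 [array([0.4429, 0.1825, 0.0938]), array([100.8136,  58.7338]), np.float64(8.7334)]
top shal normal [-0.495 -0.06   0.867] 953 [array([0.4662, 0.0802, 0.0767]), array([100.4288,  58.132 ]), np.float64(8.1037)]
top base normal [0.002 0.002 1.   ] 981 [array([ 0.5057, -0.1798,  0.0506]), array([102.9771,  68.1216]), np.float64(2.773)]
scene desk z 
base [[442.0, -226.0, -2.0], [495.0, -185.0, 45.0], [549.0, -90.0, 97.0]]
deep [[397.0, 97.0, -1.0], [451.0, 171.0, 76.0], [512.0, 350.0, 116.0]]
shal [[413.0, 29.0, 1.0], [460.0, 85.0, 61.0], [516.0, 159.0, 100.0]]
rack [[394.0, -1.0, -2.0], [495.0, 109.0, 26.0], [643.0, 340.0, 111.0]]
bottle [[572.0, -177.0, -1.0], [621.0, -69.0, 69.0], [652.0, 5.0, 186.0]]
tape [[608.0, -165.0, -3.0], [697.0, 43.0, 8.0], [769.0, 109.0, 221.0]]
tip [[584.0, -192.0, -1.0], [635.0, -70.0, 70.0], [740.0, 23.0, 222.0]]
scene deep normal [-0.52  -0.366  0.772] 265 [array([0.4473, 0.1482, 0.0869]), array([100.0588, 119.1941]), np.float64(17.4831)]
scene shal normal [-0.499 -0.059  0.864] 610 [array([0.4597, 0.1046, 0.0776]), array([101.0155, 109.7506]), np.float64(7.5991)]
scene base normal [ 0.92  -0.243  0.308] 170 [array([ 0.504 , -0.1843,  0.0207]), array([195.7421, 106.5572]), np.float64(9.906)]
```

```bash
python3 - <<'E'
from h import *
W=np.load("topW.npy"); p=np.load("top.npz")["p"]
R=W[155:262,305:372].reshape(-1,3); C=p[155:262,305:372].reshape(-1,3).astype(int)
br=(C[:,0]-C[:,2]>30)
def show(n,m):
    Q=R[m]; (c,s,a)=cv2.minAreaRect((Q[:,:2]*1000).astype(np.float32)); print(n,len(Q),np.round(c,1),np.round(s,1),round(a,2),"z",Q[:,2].mean().round(4))
show("lid",br&(abs(R[:,2]-.051)<.003)&(R[:,0]<.57))
m=(R[:,2]>.113)&(R[:,2]<.122)
Q=R[m]; 
hull=m&(R[:,0]>.54); show("fence top",hull)
for lo,hi in[(.44,.49),(.49,.54),(.54,.58)]:
    k=m&(R[:,0]>lo)&(R[:,0]<hi)
    if k.sum(): print("h118",lo,k.sum(),np.round(R[k].min(0)*1000),np.round(R[k].max(0)*1000),np.round(np.median(R[k],0)*1000,1))
k=(R[:,2]>.195); show("tip",k); print(np.round(np.percentile(R[k],[1,99],axis=0)*1000))
k=(R[:,2]>.14)&(R[:,2]<.2); show("arm",k)
d=R[k]; dd=d-d.mean(0); print("arm axis",np.linalg.svd(dd)[2][0])
k=(abs(R[:,2]-.006)<.0025)&(~br); show("plate",k)
cv2.imwrite("pics/crop.png",cv2.resize(p[150:265,300:380,::-1],None,fx=5,fy=5,interpolation=cv2.INTER_CUBIC))
# bottle/tape
for b in([278,164,302,183],[232,130,272,169]):
    Q=W[b[1]-4:b[3]+4,b[0]-4:b[2]+4].reshape(-1,3);Q=Q[Q[:,2]>.012];print("byst",np.round(np.percentile(Q,[2,98],axis=0)*1000))
# rack plane
Q=W[205:240,200:210].reshape(-1,3);Q=Q[np.isfinite(Q[:,0])];mm=Q.mean(0);print("rack",mm,np.linalg.svd(Q-mm)[2][2])
n=np.array([-.496,-.062,.866]);n/=np.linalg.norm(n)
print("above rack: deep",(np.array([.4429,.1825,.0938])-mm)@n,"shal",(np.array([.4662,.0802,.0767])-mm)@n)
E
```

```text
lid 952 [ 505.1 -182.7] [100.6  59.6] 4.71 z 0.0507
fence top 76 [ 555.6 -179.8] [71.2 19. ] 79.77 z 0.1169
h118 0.44 15 [ 466. -219.  115.] [ 477. -214.  119.] [ 472.6 -216.5  116.3]
h118 0.49 3 [ 539. -213.  114.] [ 539. -210.  117.] [ 539.1 -211.1  116.9]
h118 0.54 76 [ 541. -213.  113.] [ 566. -143.  121.] [ 555.7 -179.4  116.9]
tip 248 [ 606.3 -172.9] [28.4 50.3] 4.29 z 0.2123
[[ 594. -196.  195.]
 [ 621. -148.  223.]]
arm 344 [ 580.6 -174.2] [47.6 38.5] 4.6 z 0.1667
arm axis [-0.52082051 -0.05475139 -0.85190861]
plate 558 [ 573.8 -198.4] [256.5 171. ] 4.23 z 0.0057
byst [[619. -79.  17.]
 [653. -43.  74.]]
byst [[658.  -9.  14.]
 [751.  82.  27.]]
rack [0.49392155 0.13557701 0.06211738] [ 0.49439746  0.06413055 -0.86686702]
above rack: deep 0.049839191779354766 shal 0.029814549427506325
```

View pics/crop.png

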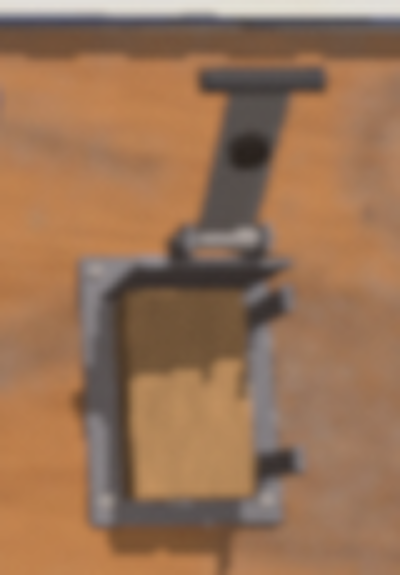

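Stand is at about (0.505, -0.182) with yaw 4.6°, confirmed by the lid, tip and fence. The crop shows the base box against the fence at the top and the posts on the right (about (275,305) and (280,460)). Both box heights above the rack (50 and 30 mm) match the given sizes.

```bash
cat >> h.py <<'E'
from scipy.spatial.transform import Rotation as Ro
def boxR(n,ang):
    n=n/np.linalg.norm(n); ex=np.array([1.,0,0]); ex-=n*(ex@n); ex/=np.linalg.norm(ex); ey=np.cross(n,ex); a=np.radians(ang)
    bx=np.cos(a)*ex+np.sin(a)*ey; return np.c_[bx,np.cross(n,bx),n]
DEEP=(np.array([.4429,.1825,.0938]),boxR(np.array([-.496,-.064,.866]),8.73))
SHAL=(np.array([.4662,.0802,.0767]),boxR(np.array([-.495,-.06,.867]),8.10))
S=np.array([.505,-.182,0]); SR=Ro.from_euler("z",4.6,degrees=True).as_matrix()
def tool(B): return B@np.diag([-1.,1,-1])
def go(p,R,s=None,p0=None,R0=None):
    s=s or state(); p0=s["ee_pos"] if p0 is None else p0; R0=s["orientation"] if R0 is None else R0
    t=R0.T@(p-p0); r=Ro.from_matrix(R0.T@R).as_rotvec()
    print("travel",t.round(4).tolist(),"rot",r.round(4).tolist(),"rows>=",max(np.linalg.norm(t)/.0417,np.degrees(np.linalg.norm(r))/7.16).round(1))
E
python3 - <<'E'
from h import *
c,B=DEEP; print(B.round(3)); R=tool(B); g=c-.010*B[:,0]-.008*B[:,2]
print(g); go(g+.08*B[:,2],R)
E
```

```text
[[ 0.858 -0.132 -0.496]
 [ 0.115  0.991 -0.064]
 [ 0.5   -0.002  0.866]]
[0.43828514 0.18185964 0.08187134]
travel [-0.3346, -0.3454, 0.1052] rot [-0.1055, -0.5167, -0.402] rows>= 11.8
```

Call:
{"fn": "play_rows", "kwargs": {
  "deltas": [
    {"travel": [-0.03,-0.03,0.0],"rot": [-0.01,-0.05,-0.04],"gripper": 0.085},
    {"travel": [-0.06,-0.06,0.01],"rot": [-0.02,-0.1,-0.08],"gripper": 0.085},
    {"travel": [-0.3346,-0.3454,0.1052],"rot": [-0.1055,-0.5167,-0.402],"gripper": 0.085},
    {"travel": [-0.3346,-0.3454,0.1052],"rot": [-0.1055,-0.5167,-0.402],"gripper": 0.085},
    {"travel": [-0.3346,-0.3454,0.1052],"rot": [-0.1055,-0.5167,-0.402],"gripper": 0.085},
    {"travel": [-0.3346,-0.3454,0.1052],"rot": [-0.1055,-0.5167,-0.402],"gripper": 0.085},
    {"travel": [-0.3346,-0.3454,0.1052],"rot": [-0.1055,-0.5167,-0.402],"gripper": 0.085},
    {"travel": [-0.3346,-0.3454,0.1052],"rot": [-0.1055,-0.5167,-0.402],"gripper": 0.085},
    {"travel": [-0.3346,-0.3454,0.1052],"rot": [-0.1055,-0.5167,-0.402],"gripper": 0.085},
    {"travel": [-0.3346,-0.3454,0.1052],"rot": [-0.1055,-0.5167,-0.402],"gripper": 0.085},
    {"travel": [-0.3346,-0.3454,0.1052],"rot": [-0.1055,-0.5167,-0.402],"gripper": 0.085},
    {"travel": [-0.3346,-0.3454,0.1052],"rot": [-0.1055,-0.5167,-0.402],"gripper": 0.085},
    {"travel": [-0.3346,-0.3454,0.1052],"rot": [-0.1055,-0.5167,-0.402],"gripper": 0.085},
    {"travel": [-0.3346,-0.3454,0.1052],"rot": [-0.1055,-0.5167,-0.402],"gripper": 0.085},
    {"travel": [-0.3346,-0.3454,0.1052],"rot": [-0.1055,-0.5167,-0.402],"gripper": 0.085},
    {"travel": [-0.3346,-0.3454,0.1052],"rot": [-0.1055,-0.5167,-0.402],"gripper": 0.085},
    {"travel": [-0.3346,-0.3454,0.1052],"rot": [-0.1055,-0.5167,-0.402],"gripper": 0.085},
    {"travel": [-0.3346,-0.3454,0.1052],"rot": [-0.1055,-0.5167,-0.402],"gripper": 0.085}
  ]
}}

```text
t: 2.5
ee_pos: [0.3984, 0.1777, 0.1513]
orientation: [[-0.858, -0.133, 0.496], [-0.116, 0.991, 0.065], [-0.5, -0.002, -0.866]]
wrist_force: [0.2, 0.0, 0.7]
gripper_width: 0.0851
grip_force: 0.0
```

```bash
python3 - <<'E'
from h import *
c,B=DEEP; R=tool(B); g=c-.010*B[:,0]-.008*B[:,2]
go(g,R)
p,d=camera("wrist"); cv2.imwrite("pics/w1.png",p[:,:,::-1]); 
print(find_in("wrist","deep_box")[:2])
cal=calibration("wrist"); W=cloud("w",d,cal); h=(W-c)@B
lid=(abs(h[...,2])<.006)&(abs(h[...,0])<.07)&(abs(h[...,1])<.045)
print("lid pts",lid.sum(),rect(W[lid],B[:,2],B[:,0]))
E
```

```text
travel [0.0001, -0.001, 0.0802] rot [0.0011, 0.0004, 0.0013] rows>= 1.9
[{'bbox': [210.1, 146.4, 294.3, 291.5], 'confidence': 0.69}]
lid pts 10934 (array([0.44075245, 0.18171543, 0.09353273]), (58.30062484741211, 101.25543975830078), 89.69464874267578)
```

Call:
{"fn": "play_rows", "kwargs": {
  "deltas": [
    {"travel": [0,-0.0014,0.025],"rot": [0,0,0],"gripper": 0.085},
    {"travel": [0,-0.0014,0.05],"rot": [0,0,0],"gripper": 0.085},
    {"travel": [0,-0.0014,0.07],"rot": [0,0,0],"gripper": 0.085},
    {"travel": [0,-0.0014,0.08],"rot": [0,0,0],"gripper": 0.085},
    {"travel": [0,-0.0014,0.08],"rot": [0,0,0],"gripper": 0.085},
    {"travel": [0,-0.0014,0.08],"rot": [0,0,0],"gripper": 0.05},
    {"travel": [0,-0.0014,0.08],"rot": [0,0,0],"gripper": 0.05},
    {"travel": [0,-0.0014,0.08],"rot": [0,0,0],"gripper": 0.05},
    {"travel": [0,-0.0014,0.08],"rot": [0,0,0],"gripper": 0.05},
    {"travel": [0,-0.0014,0.08],"rot": [0,0,0],"gripper": 0.05},
    {"travel": [0,-0.0014,0.08],"rot": [0,0,0],"gripper": 0.05},
    {"travel": [0,-0.0014,0.08],"rot": [0,0,0],"gripper": 0.05}
  ],
  "squeeze": 40
}}

```text
t: 3.6
ee_pos: [0.4384, 0.1807, 0.0822]
orientation: [[-0.858, -0.132, 0.496], [-0.116, 0.991, 0.064], [-0.501, -0.002, -0.866]]
wrist_force: [0.6, -0.9, -3.6]
gripper_width: 0.0574
grip_force: 43.6
```

Call:
{"fn": "play_rows", "kwargs": {
  "deltas": [
    {"travel": [0,0,-0.005],"rot": [0,0,0],"gripper": 0.05},
    {"travel": [0,0,-0.02],"rot": [0,0,0],"gripper": 0.05},
    {"travel": [0,0,-0.04],"rot": [0,0,0],"gripper": 0.05},
    {"travel": [0,0,-0.065],"rot": [0,0,0],"gripper": 0.05},
    {"travel": [0,0,-0.09],"rot": [0,0,0],"gripper": 0.05},
    {"travel": [0,0,-0.1],"rot": [0,0,0],"gripper": 0.05},
    {"travel": [0,0,-0.1],"rot": [0,0,0],"gripper": 0.05},
    {"travel": [0,0,-0.1],"rot": [0,0,0],"gripper": 0.05}
  ]
}}

```text
t: 4.27
ee_pos: [0.388, 0.1745, 0.1702]
orientation: [[-0.858, -0.132, 0.497], [-0.115, 0.991, 0.067], [-0.501, 0.0, -0.865]]
wrist_force: [1.4, 0.6, -2.1]
gripper_width: 0.0576
grip_force: 44.3
```

```bash
python3 - <<'E'
from h import *
s=state(); print(s["ee_pos"],s["wrist_force"],s["gripper_width"])
go(S+SR@np.array([-.016,.005,.2]),tool(SR),s)
E
```

```text
[0.3880009  0.17446788 0.17023713] [ 1.43809963  0.55724809 -2.0721527 ] 0.057635149687649434
travel [-0.0609, -0.363, 0.0008] rot [0.014, 0.5248, 0.0513] rows>= 8.8
```

Call:
{"fn": "play_rows", "kwargs": {
  "deltas": [
    {"travel": [-0.002,-0.012,0],"rot": [0.001,0.018,0.002],"gripper": 0.05},
    {"travel": [-0.006,-0.036,0],"rot": [0.001,0.052,0.005],"gripper": 0.05},
    {"travel": [-0.012,-0.07,0],"rot": [0.003,0.1,0.01],"gripper": 0.05},
    {"travel": [-0.018,-0.104,0],"rot": [0.004,0.15,0.015],"gripper": 0.05},
    {"travel": [-0.024,-0.14,0],"rot": [0.005,0.2,0.02],"gripper": 0.05},
    {"travel": [-0.03,-0.176,0],"rot": [0.007,0.255,0.025],"gripper": 0.05},
    {"travel": [-0.036,-0.212,0],"rot": [0.008,0.31,0.03],"gripper": 0.05},
    {"travel": [-0.042,-0.248,0],"rot": [0.01,0.36,0.035],"gripper": 0.05},
    {"travel": [-0.048,-0.284,0],"rot": [0.011,0.41,0.04],"gripper": 0.05},
    {"travel": [-0.053,-0.316,0],"rot": [0.012,0.46,0.045],"gripper": 0.05},
    {"travel": [-0.058,-0.342,0.001],"rot": [0.013,0.5,0.049],"gripper": 0.05},
    {"travel": [-0.06,-0.357,0.001],"rot": [0.014,0.518,0.051],"gripper": 0.05},
    {"travel": [-0.0609,-0.363,0.001],"rot": [0.014,0.5248,0.0513],"gripper": 0.05},
    {"travel": [-0.0609,-0.363,0.001],"rot": [0.014,0.5248,0.0513],"gripper": 0.05},
    {"travel": [-0.0609,-0.363,0.001],"rot": [0.014,0.5248,0.0513],"gripper": 0.05}
  ]
}}

```text
t: 5.52
ee_pos: [0.4892, -0.1844, 0.1981]
orientation: [[-0.997, -0.072, -0.004], [-0.072, 0.997, -0.009], [0.004, -0.009, -1.0]]
wrist_force: [-1.1, 1.0, -3.3]
gripper_width: 0.0577
grip_force: 44.3
```

```bash
python3 - <<'E'
from h import *
s=state(); print(s["ee_pos"],s["wrist_force"],s["gripper_width"])
go(S+SR@np.array([-.016,.005,.093]),tool(SR),s)
p,d=camera("wrist"); np.savez("w2.npz",p=p,d=d); cal=calibration("wrist"); W=cloud("w",d,cal)
q=(W-S)@SR
# held box: lid pose
T=s["ee_pos"]; L=((W-T)@s["orientation"])
m=(abs(L[...,2]+.008)<.006)&(abs(L[...,0]-.0)<.09)&(abs(L[...,1])<.045); print("lid in tool frame",m.sum(), rect(W[m],np.array([0,0,1.]),SR[:,0]), np.median(L[m],0))
for k,z in(("fence/posts top",.118),("lid base",.051),("plate",.006)):
    m=abs(q[...,2]-z)<.003; 
    m&=(abs(q[...,0])<.09)&(abs(q[...,1])<.07)
    print(k,m.sum(),np.percentile(q[m],[1,50,99],axis=0).round(4).tolist() if m.sum() else "")
cv2.imwrite("pics/w2.png",p[:,:,::-1])
E
```

```text
[ 0.48918919 -0.18436064  0.19814117] [-1.13471665  0.96937036 -3.28437757] 0.057681143801556596
travel [-0.0004, 0.007, 0.1051] rot [-0.0089, -0.0043, -0.0079] rows>= 2.5
lid in tool frame 21054 (array([ 0.48293952, -0.18343785,  0.20718474]), (84.86051177978516, 72.82945251464844), 89.65769958496094) [ 0.0115036   0.00157076 -0.00901574]
fence/posts top 0 
lid base 1354 [[-0.0525, -0.0274, 0.0484], [-0.0427, 0.0019, 0.0501], [-0.0331, 0.0303, 0.0517]]
plate 1633 [[-0.0639, -0.0496, 0.0032], [-0.0547, -0.0022, 0.005], [-0.0245, 0.0449, 0.0086]]
```

View pics/w2.png

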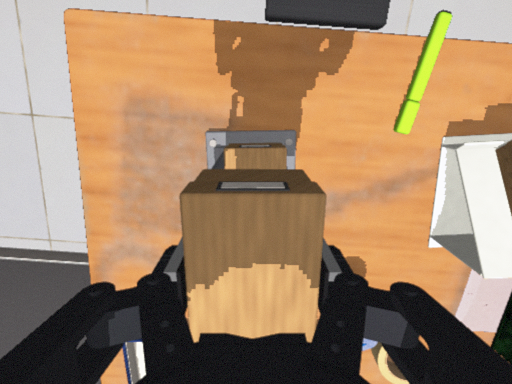

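The wrist view shows the deep box held square at (252,260), with the base box lid and stand plate just visible below it around (252,150). Checking where the arm settled before lowering.

Call:
{"fn": "play_rows", "kwargs": {
  "deltas": [
    {"travel": [0,0,0.005],"rot": [0,0,0],"gripper": 0.05},
    {"travel": [0,0,0.02],"rot": [0,0,0],"gripper": 0.05},
    {"travel": [0,0,0.02],"rot": [0,0,0],"gripper": 0.05},
    {"travel": [0,0,0.02],"rot": [0,0,0],"gripper": 0.05}
  ]
}}

```text
t: 5.9
ee_pos: [0.4888, -0.178, 0.1781]
orientation: [[-0.997, -0.08, -0.003], [-0.08, 0.997, -0.003], [0.004, -0.003, -1.0]]
wrist_force: [-0.7, -0.5, -3.0]
gripper_width: 0.0577
grip_force: 44.2
```

```bash
python3 - <<'E'
from h import *
s=state(); print(s["ee_pos"],s["wrist_force"],((s["ee_pos"]-S)@SR).round(4))
go(S+SR@np.array([-.016,.005,.093]),tool(SR),s)
E
```

```text
[ 0.488841   -0.1779584   0.17808321] [-0.71929995 -0.46307252 -2.99931946] [-0.0158  0.0053  0.1781]
travel [-0.0001, -0.0001, 0.0851] rot [-0.0029, -0.0035, 0.0002] rows>= 2.0
```

Call:
{"fn": "play_rows", "kwargs": {
  "deltas": [
    {"travel": [0,0,0.008],"rot": [-0.003,-0.003,0],"gripper": 0.05},
    {"travel": [0,0,0.02],"rot": [-0.003,-0.003,0],"gripper": 0.05},
    {"travel": [0,0,0.034],"rot": [-0.003,-0.003,0],"gripper": 0.05},
    {"travel": [0,0,0.048],"rot": [-0.003,-0.003,0],"gripper": 0.05},
    {"travel": [0,0,0.062],"rot": [-0.003,-0.003,0],"gripper": 0.05},
    {"travel": [0,0,0.072],"rot": [-0.003,-0.003,0],"gripper": 0.05},
    {"travel": [0,0,0.078],"rot": [-0.003,-0.003,0],"gripper": 0.05},
    {"travel": [0,0,0.078],"rot": [-0.003,-0.003,0],"gripper": 0.05},
    {"travel": [0,0,0.08],"rot": [-0.003,-0.003,0],"gripper": 0.05},
    {"travel": [0,0,0.081],"rot": [-0.003,-0.003,0],"gripper": 0.05},
    {"travel": [0,0,0.082],"rot": [-0.003,-0.003,0],"gripper": 0.05},
    {"travel": [0,0,0.082],"rot": [-0.003,-0.003,0],"gripper": 0.05},
    {"travel": [0,0,0.082],"rot": [-0.003,-0.003,0],"gripper": 0.05}
  ]
}}

```text
t: 6.98
ee_pos: [0.4895, -0.179, 0.0971]
orientation: [[-0.997, -0.079, 0.002], [-0.079, 0.997, 0.001], [-0.002, 0.0, -1.0]]
wrist_force: [-0.1, 0.9, -3.5]
gripper_width: 0.0574
grip_force: 44.4
```

Call:
{"fn": "play_rows", "kwargs": {
  "deltas": [
    {"travel": [0,0,0.001],"rot": [0,0,0],"gripper": 0.05},
    {"travel": [0,0,0.0015],"rot": [0,0,0],"gripper": 0.05},
    {"travel": [0,0,0.002],"rot": [0,0,0],"gripper": 0.05},
    {"travel": [0,0,0.0025],"rot": [0,0,0],"gripper": 0.05},
    {"travel": [0,0,0.003],"rot": [0,0,0],"gripper": 0.05},
    {"travel": [0,0,0.003],"rot": [0,0,0],"gripper": 0.05}
  ]
}}

```text
t: 7.48
ee_pos: [0.4894, -0.179, 0.0937]
orientation: [[-0.997, -0.08, 0.002], [-0.08, 0.997, 0.001], [-0.002, 0.0, -1.0]]
wrist_force: [0.2, 0.4, -3.1]
gripper_width: 0.0575
grip_force: 44.4
```

Call:
{"fn": "play_rows", "kwargs": {
  "deltas": [
    {"travel": [0,0,0.0005],"rot": [0,0,0],"gripper": 0.05},
    {"travel": [0,0,0.001],"rot": [0,0,0],"gripper": 0.05},
    {"travel": [0,0,0.0015],"rot": [0,0,0],"gripper": 0.05},
    {"travel": [0,0,0.0015],"rot": [0,0,0],"gripper": 0.05}
  ]
}}

```text
t: 7.82
ee_pos: [0.4893, -0.179, 0.0922]
orientation: [[-0.997, -0.079, 0.002], [-0.079, 0.997, 0.001], [-0.002, 0.001, -1.0]]
wrist_force: [-0.7, -0.2, -2.8]
gripper_width: 0.0574
grip_force: 44.4
```

Call:
{"fn": "play_rows", "kwargs": {
  "deltas": [
    {"travel": [0,0,0.0005],"rot": [0,0,0],"gripper": 0.05},
    {"travel": [0,0,0.001],"rot": [0,0,0],"gripper": 0.05},
    {"travel": [0,0,0.001],"rot": [0,0,0],"gripper": 0.05}
  ]
}}

```text
t: 8.07
ee_pos: [0.4893, -0.179, 0.0912]
orientation: [[-0.997, -0.079, 0.002], [-0.079, 0.997, 0.001], [-0.002, 0.0, -1.0]]
wrist_force: [-0.3, 0.5, -3.2]
gripper_width: 0.0573
grip_force: 44.4
```

Call:
{"fn": "play_rows", "kwargs": {
  "deltas": [
    {"travel": [0,0,0.0005],"rot": [0,0,0],"gripper": 0.05},
    {"travel": [0,0,0.001],"rot": [0,0,0],"gripper": 0.05},
    {"travel": [0,0,0.001],"rot": [0,0,0],"gripper": 0.05}
  ]
}}

```text
t: 8.32
ee_pos: [0.4895, -0.179, 0.091]
orientation: [[-0.997, -0.079, 0.002], [-0.079, 0.997, 0.001], [-0.002, 0.001, -1.0]]
wrist_force: [-5.9, 4.0, 15.0]
gripper_width: 0.0574
grip_force: 46.4
```

Contact at 15 N. I'll ease off slightly, then slide toward the fence.

Call:
{"fn": "play_rows", "kwargs": {
  "deltas": [
    {"travel": [0,0,-0.0006],"rot": [0,0,0],"gripper": 0.05},
    {"travel": [0,0,-0.0006],"rot": [0,0,0],"gripper": 0.05},
    {"travel": [-0.001,0,-0.0006],"rot": [0,0,0],"gripper": 0.05},
    {"travel": [-0.002,0,-0.0006],"rot": [0,0,0],"gripper": 0.05},
    {"travel": [-0.003,0,-0.0006],"rot": [0,0,0],"gripper": 0.05},
    {"travel": [-0.003,0,-0.0006],"rot": [0,0,0],"gripper": 0.05}
  ]
}}

```text
t: 8.82
ee_pos: [0.4922, -0.179, 0.091]
orientation: [[-0.997, -0.079, 0.001], [-0.079, 0.997, 0.001], [-0.001, 0.0, -1.0]]
wrist_force: [-3.8, 1.1, 6.9]
gripper_width: 0.0574
grip_force: 45.4
```

Call:
{"fn": "play_rows", "kwargs": {
  "deltas": [
    {"travel": [-0.001,0,-0.0002],"rot": [0,0,0],"gripper": 0.05},
    {"travel": [-0.002,0,-0.0002],"rot": [0,0,0],"gripper": 0.05},
    {"travel": [-0.002,0,-0.0002],"rot": [0,0,0],"gripper": 0.05}
  ]
}}

```text
t: 9.07
ee_pos: [0.4942, -0.1787, 0.0911]
orientation: [[-0.997, -0.079, 0.001], [-0.079, 0.997, 0.001], [-0.001, 0.001, -1.0]]
wrist_force: [-4.3, -0.7, 4.3]
gripper_width: 0.0572
grip_force: 45.0
```

Call:
{"fn": "play_rows", "kwargs": {
  "deltas": [
    {"travel": [-0.0007,0,0],"rot": [0,0,0],"gripper": 0.05},
    {"travel": [-0.0013,0,0],"rot": [0,0,0],"gripper": 0.05},
    {"travel": [-0.0013,0,0],"rot": [0,0,0],"gripper": 0.05}
  ]
}}

```text
t: 9.32
ee_pos: [0.4942, -0.1787, 0.091]
orientation: [[-0.997, -0.079, -0.001], [-0.079, 0.997, 0.001], [0.001, 0.001, -1.0]]
wrist_force: [-13.9, -0.2, 13.1]
gripper_width: 0.0575
grip_force: 46.4
```

Fence reached (x force rises with no motion). Easing off and sliding to the posts.

Call:
{"fn": "play_rows", "kwargs": {
  "deltas": [
    {"travel": [0.0007,0,-0.0004],"rot": [0,0,0],"gripper": 0.05},
    {"travel": [0.0007,-0.001,-0.0004],"rot": [0,0,0],"gripper": 0.05},
    {"travel": [0.0007,-0.002,-0.0004],"rot": [0,0,0],"gripper": 0.05},
    {"travel": [0.0007,-0.003,-0.0004],"rot": [0,0,0],"gripper": 0.05},
    {"travel": [0.0007,-0.0035,-0.0004],"rot": [0,0,0],"gripper": 0.05},
    {"travel": [0.0007,-0.0035,-0.0004],"rot": [0,0,0],"gripper": 0.05}
  ]
}}

```text
t: 9.82
ee_pos: [0.4944, -0.1805, 0.0911]
orientation: [[-0.997, -0.081, -0.001], [-0.081, 0.997, 0.003], [0.0, 0.003, -1.0]]
wrist_force: [-8.8, 8.8, 6.0]
gripper_width: 0.0572
grip_force: 45.6
```

Call:
{"fn": "play_rows", "kwargs": {
  "deltas": [
    {"travel": [0,-0.0004,-0.0003],"rot": [0,0,0],"gripper": 0.05},
    {"travel": [0,-0.0008,-0.0003],"rot": [0,0,0],"gripper": 0.05},
    {"travel": [0,-0.0008,-0.0003],"rot": [0,0,0],"gripper": 0.05}
  ]
}}

```text
t: 10.07
ee_pos: [0.4945, -0.1821, 0.0912]
orientation: [[-0.997, -0.08, -0.0], [-0.08, 0.997, 0.002], [0.0, 0.002, -1.0]]
wrist_force: [-5.6, 2.8, -2.7]
gripper_width: 0.0577
grip_force: 44.4
```

Call:
{"fn": "play_rows", "kwargs": {
  "deltas": [
    {"travel": [0,-0.0007,0],"rot": [0,0,0],"gripper": 0.05},
    {"travel": [0,-0.0014,0],"rot": [0,0,0],"gripper": 0.05},
    {"travel": [0,-0.0014,0],"rot": [0,0,0],"gripper": 0.05}
  ]
}}

```text
t: 10.32
ee_pos: [0.4946, -0.1828, 0.0912]
orientation: [[-0.997, -0.081, -0.001], [-0.081, 0.997, 0.003], [0.001, 0.003, -1.0]]
wrist_force: [-6.6, 8.6, -0.4]
gripper_width: 0.0575
grip_force: 44.8
```

Call:
{"fn": "play_rows", "kwargs": {
  "deltas": [
    {"travel": [0,-0.0006,0],"rot": [0,0,0],"gripper": 0.05},
    {"travel": [0,-0.001,0],"rot": [0,0,0],"gripper": 0.05},
    {"travel": [0,-0.001,0],"rot": [0,0,0],"gripper": 0.05}
  ]
}}

```text
t: 10.57
ee_pos: [0.4946, -0.1828, 0.0912]
orientation: [[-0.997, -0.082, -0.001], [-0.082, 0.997, 0.004], [0.001, 0.004, -1.0]]
wrist_force: [-8.8, 14.0, 3.4]
gripper_width: 0.0571
grip_force: 45.2
```

Both stops are found, and the box centre works out at about (-0.4, 0) mm in the stand frame. Easing off and releasing.

Call:
{"fn": "play_rows", "kwargs": {
  "deltas": [
    {"travel": [0.0003,0.001,0],"rot": [0,0,0],"gripper": 0.05},
    {"travel": [0.0003,0.001,0],"rot": [0,0,0],"gripper": 0.05},
    {"travel": [0.0003,0.001,0],"rot": [0,0,0],"gripper": 0.07},
    {"travel": [0.0003,0.001,0],"rot": [0,0,0],"gripper": 0.078},
    {"travel": [0.0003,0.001,0],"rot": [0,0,0],"gripper": 0.078},
    {"travel": [0.0003,0.001,0],"rot": [0,0,0],"gripper": 0.078},
    {"travel": [0.0003,0.001,0],"rot": [0,0,0],"gripper": 0.078},
    {"travel": [0.0003,0.001,-0.02],"rot": [0,0,0],"gripper": 0.078},
    {"travel": [0.0003,0.001,-0.05],"rot": [0,0,0],"gripper": 0.078},
    {"travel": [0.0003,0.001,-0.09],"rot": [0,0,0],"gripper": 0.078},
    {"travel": [0.0003,0.001,-0.12],"rot": [0,0,0],"gripper": 0.078},
    {"travel": [0.0003,0.001,-0.12],"rot": [0,0,0],"gripper": 0.078}
  ]
}}

```text
t: 11.57
ee_pos: [0.497, -0.1854, 0.2174]
orientation: [[-0.997, -0.079, 0.01], [-0.079, 0.997, -0.001], [-0.009, -0.002, -1.0]]
wrist_force: [0.5, 0.1, 0.2]
gripper_width: 0.078
grip_force: 0.0
```

```bash
cat >> h.py <<'E'
def lidcheck(z,cams=("top","wrist")):
    for n in cams:
        p,d=camera(n); c=calibration(n); q=(cloud(n,d,c)-S)@SR
        m=(abs(q[...,2]-z)<.004)&(abs(q[...,0])<.075)&(abs(q[...,1])<.05)&(p[...,0].astype(int)-p[...,2]>25)
        r=cv2.minAreaRect((q[m][:,:2]*1000).astype(np.float32)); print(n,m.sum(),np.round(r[0],1),np.round(r[1],1),round(r[2],1),"z",np.median(q[m][:,2]).round(4)); cv2.imwrite(f"pics/{n}_l.png",p[:,:,::-1])
E
python3 - <<'E'
from h import *
lidcheck(.101)
s=state(); print(s["ee_pos"],s["wrist_force"])
c,B=SHAL; R=tool(B); g=c-.010*B[:,0]; print(g); go(g+.1*B[:,2],R,s)
E
```

```text
top 572 [2.7 4.5] [ 55.5 108.6] 83.5 z 0.1005
wrist 7571 [3.5 0.1] [ 69.5 113.9] 89.6 z 0.0985
[ 0.49541617 -0.18435824  0.21288805] [ 0.22845662 -0.04337266 -1.6428719 ]
[0.45759732 0.07913263 0.07171457]
travel [0.0668, 0.2636, 0.0542] rot [-0.01, -0.5174, -0.0423] rows>= 6.6
```

Call:
{"fn": "play_rows", "kwargs": {
  "deltas": [
    {"travel": [0.005,0.015,0],"rot": [0,-0.03,-0.002],"gripper": 0.08},
    {"travel": [0.015,0.05,0],"rot": [-0.001,-0.09,-0.006],"gripper": 0.085},
    {"travel": [0.023,0.09,0.01],"rot": [-0.003,-0.18,-0.015],"gripper": 0.085},
    {"travel": [0.033,0.13,0.02],"rot": [-0.005,-0.26,-0.02],"gripper": 0.085},
    {"travel": [0.043,0.17,0.03],"rot": [-0.006,-0.33,-0.027],"gripper": 0.085},
    {"travel": [0.053,0.205,0.04],"rot": [-0.008,-0.41,-0.034],"gripper": 0.085},
    {"travel": [0.06,0.235,0.05],"rot": [-0.009,-0.47,-0.038],"gripper": 0.085},
    {"travel": [0.0668,0.255,0.0542],"rot": [-0.01,-0.51,-0.0423],"gripper": 0.085},
    {"travel": [0.0668,0.2636,0.0542],"rot": [-0.01,-0.5174,-0.0423],"gripper": 0.085},
    {"travel": [0.0668,0.2636,0.0542],"rot": [-0.01,-0.5174,-0.0423],"gripper": 0.085},
    {"travel": [0.0668,0.2636,0.0542],"rot": [-0.01,-0.5174,-0.0423],"gripper": 0.085},
    {"travel": [0.0668,0.2636,0.0542],"rot": [-0.01,-0.5174,-0.0423],"gripper": 0.085}
  ]
}}

```text
t: 12.67
ee_pos: [0.415, 0.0441, 0.1684]
orientation: [[-0.878, -0.105, 0.466], [-0.109, 0.994, 0.02], [-0.466, -0.033, -0.884]]
wrist_force: [0.5, -0.7, 0.5]
gripper_width: 0.0852
grip_force: 0.0
```

```bash
python3 - <<'E'
from h import *
lidcheck(.101,("top",))
p=cv2.imread("pics/top_l.png"); cv2.imwrite("pics/t2.png",cv2.resize(p[130:270,150:380],None,fx=3.4,fy=3.4,interpolation=cv2.INTER_CUBIC))
s=state(); c,B=SHAL; R=tool(B)
p,d=camera("wrist"); W=cloud("w",d,calibration("wrist")); h=(W-c)@B
lid=(abs(h[...,2])<.006)&(abs(h[...,0])<.07)&(abs(h[...,1])<.045)
r=rect(W[lid],B[:,2],B[:,0]); print(lid.sum(),r,"offset in box frame",((r[0]-c)@B).round(4))
go(c-.010*B[:,0],R,s)
E
```

```text
top 1153 [ 0.5 -1.4] [ 61.7 100.1] 89.8 z 0.1005
8505 (array([0.46392259, 0.079907  , 0.07639456]), (101.17304992675781, 57.91987228393555), 0.4891520142555237) offset in box frame [-0.0021 -0.      0.0009]
travel [0.0035, 0.0316, 0.1061] rot [-0.0342, -0.037, 0.0031] rows>= 2.7
```

View pics/t2.png

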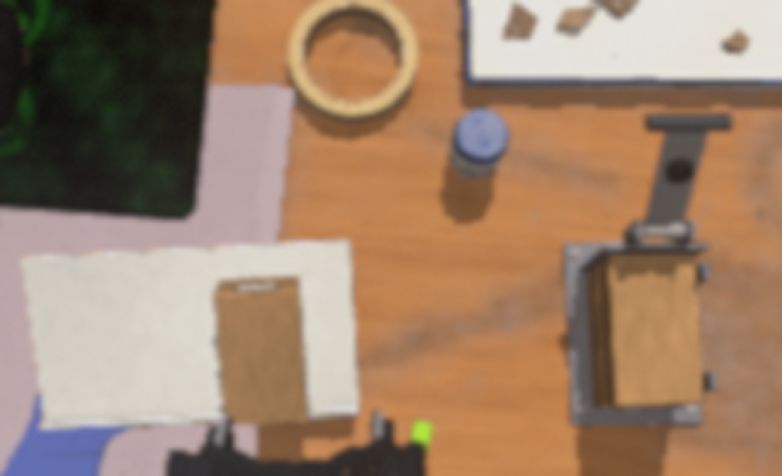

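The top view shows the deep box seated squarely on the stack at (655,330), against the posts and fence. The measured centre is (0.5, -1.4) mm with yaw about 0. The shallow box remains at (260,350), and the bystanders are untouched.

```bash
python3 - <<'E'
from h import *
camera("top"); s=state(); c,B=SHAL; print(s["ee_pos"]); go(c-.011*B[:,0],tool(B),s)
E
```

```text
[0.41498328 0.04525979 0.16858843]
travel [0.0049, 0.0322, 0.1063] rot [-0.0341, -0.0379, 0.0031] rows>= 2.7
```

Call:
{"fn": "play_rows", "kwargs": {
  "deltas": [
    {"travel": [0.002,0.012,0.002],"rot": [-0.017,-0.019,0.001],"gripper": 0.085},
    {"travel": [0.0049,0.0322,0.006],"rot": [-0.0341,-0.0379,0.0031],"gripper": 0.085},
    {"travel": [0.0049,0.0322,0.03],"rot": [-0.0341,-0.0379,0.0031],"gripper": 0.085},
    {"travel": [0.0049,0.0322,0.05],"rot": [-0.0341,-0.0379,0.0031],"gripper": 0.085},
    {"travel": [0.0049,0.0322,0.05],"rot": [-0.0341,-0.0379,0.0031],"gripper": 0.085},
    {"travel": [0.0049,0.0322,0.05],"rot": [-0.0341,-0.0379,0.0031],"gripper": 0.085}
  ]
}}

```text
t: 13.32
ee_pos: [0.4074, 0.076, 0.1592]
orientation: [[-0.861, -0.116, 0.496], [-0.104, 0.993, 0.051], [-0.498, -0.008, -0.867]]
wrist_force: [4.7, -24.6, 0.8]
gripper_width: 0.0847
grip_force: 0.0
```

```bash
python3 - <<'E'
from h import *
s=state(); c,B=SHAL; print(s["ee_pos"]); go(c-.011*B[:,0],tool(B),s)
E
```

```text
[0.40743909 0.07600214 0.15921231]
travel [0.0011, -0.002, 0.1009] rot [-0.0094, -0.0005, -0.0025] rows>= 2.4
```

A 24 N side force and a blocked descent were not expected, so I'm looking before moving on.

```bash
python3 - <<'E'
from h import *
p,d=camera("scene"); cv2.imwrite("pics/s3.png",cv2.resize(p[40:340,60:400,::-1],None,fx=2,fy=2)[:600,:800])
s=state(); print(s["joint_positions"].round(2),s["joint_velocities"].round(3),s["wrist_force"],s["ft_torque"],s["effort"].round(1),s["ee_pos"])
E
```

```text
[-1.58 -0.06  1.25  2.55  1.05  0.19  0.38] [ 0.081 -0.    -0.05  -0.008 -0.091 -0.001  0.108] [ 0.13528285 -0.62139946  0.56629956] [-0.10903109  0.48663064  0.00085369] [ -0.4  -5.    2.9 -30.    0.9  -0.4  -0.4] [0.4073134  0.07679895 0.15926109]
```

View pics/s3.png

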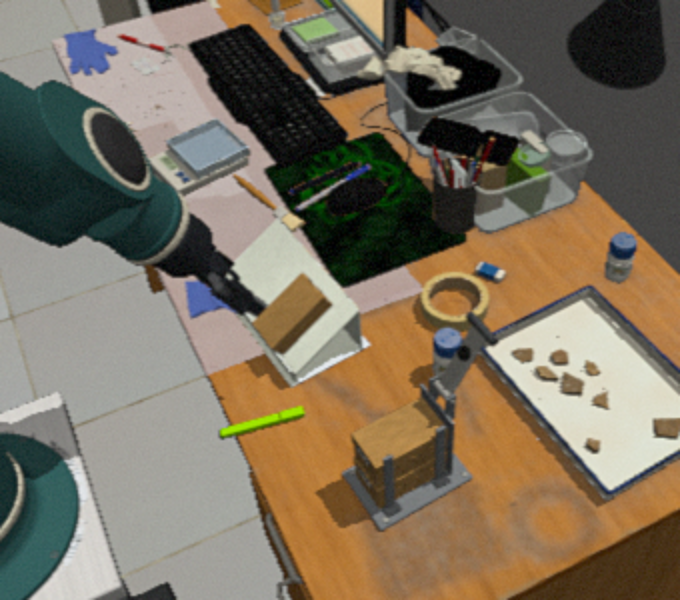

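The picture shows the gripper free, just above the shallow box at (290,310), and touching nothing. The stack is at (400,450). The joint readings explain the stall: joints 3, 4 and 6 are at their range limits, so the arm is folded too close. I'll move up and outward to unfold it.

Call:
{"fn": "play_rows", "kwargs": {
  "deltas": [
    {"travel": [-0.015,-0.001,-0.004],"rot": [0,0,0],"gripper": 0.085},
    {"travel": [-0.04,-0.003,-0.011],"rot": [0,0,0],"gripper": 0.085},
    {"travel": [-0.065,-0.005,-0.018],"rot": [0,0,0],"gripper": 0.085},
    {"travel": [-0.0815,-0.0074,-0.0223],"rot": [0,0,0],"gripper": 0.085},
    {"travel": [-0.0815,-0.0074,-0.0223],"rot": [0,0,0],"gripper": 0.085},
    {"travel": [-0.0815,-0.0074,-0.0223],"rot": [0,0,0],"gripper": 0.085}
  ]
}}

```text
t: 13.87
ee_pos: [0.4679, 0.0748, 0.2197]
orientation: [[-0.861, -0.113, 0.496], [-0.102, 0.994, 0.05], [-0.499, -0.007, -0.867]]
wrist_force: [-0.3, -0.5, -0.9]
gripper_width: 0.0848
grip_force: 0.0
```

```bash
python3 - <<'E'
from h import *
s=state(); c,B=SHAL; print(s["ee_pos"],s["joint_positions"].round(2),s["wrist_force"].round(1)); go(c-.011*B[:,0]+.06*B[:,2],tool(B),s);go(c-.011*B[:,0],tool(B),s)
E
```

```text
[0.46787203 0.0747572  0.21965373] [-1.58 -0.18  1.25  2.38  0.75  0.39  0.75] [-0.3 -0.5 -0.9]
travel [0.0832, 0.006, 0.0633] rot [-0.0101, 0.0002, -0.0052] rows>= 2.5
travel [0.0832, 0.0066, 0.1233] rot [-0.0101, 0.0002, -0.0052] rows>= 3.6
```

```bash
python3 - <<'E'
from h import *
s=state(); a=-0.75; r=.55
go(np.array([r*np.cos(a),r*np.sin(a),.32]),tool(Ro.from_euler("z",a).as_matrix()),s)
E
```

```text
travel [0.052, -0.4401, -0.1419] rot [0.2185, 0.4923, 0.845] rows>= 11.2
```

Call:
{"fn": "play_rows", "kwargs": {
  "deltas": [
    {"travel": [0.003,-0.022,-0.007],"rot": [0.011,0.025,0.042],"gripper": 0.085},
    {"travel": [0.008,-0.066,-0.021],"rot": [0.033,0.074,0.127],"gripper": 0.085},
    {"travel": [0.052,-0.44,-0.142],"rot": [0.2185,0.4923,0.845],"gripper": 0.085},
    {"travel": [0.052,-0.44,-0.142],"rot": [0.2185,0.4923,0.845],"gripper": 0.085},
    {"travel": [0.052,-0.44,-0.142],"rot": [0.2185,0.4923,0.845],"gripper": 0.085},
    {"travel": [0.052,-0.44,-0.142],"rot": [0.2185,0.4923,0.845],"gripper": 0.085},
    {"travel": [0.052,-0.44,-0.142],"rot": [0.2185,0.4923,0.845],"gripper": 0.085},
    {"travel": [0.052,-0.44,-0.142],"rot": [0.2185,0.4923,0.845],"gripper": 0.085},
    {"travel": [0.052,-0.44,-0.142],"rot": [0.2185,0.4923,0.845],"gripper": 0.085},
    {"travel": [0.052,-0.44,-0.142],"rot": [0.2185,0.4923,0.845],"gripper": 0.085},
    {"travel": [0.052,-0.44,-0.142],"rot": [0.2185,0.4923,0.845],"gripper": 0.085},
    {"travel": [0.052,-0.44,-0.142],"rot": [0.2185,0.4923,0.845],"gripper": 0.085},
    {"travel": [0.052,-0.44,-0.142],"rot": [0.2185,0.4923,0.845],"gripper": 0.085},
    {"travel": [0.052,-0.44,-0.142],"rot": [0.2185,0.4923,0.845],"gripper": 0.085},
    {"travel": [0.052,-0.44,-0.142],"rot": [0.2185,0.4923,0.845],"gripper": 0.085},
    {"travel": [0.052,-0.44,-0.142],"rot": [0.2185,0.4923,0.845],"gripper": 0.085},
    {"travel": [0.052,-0.44,-0.142],"rot": [0.2185,0.4923,0.845],"gripper": 0.085},
    {"travel": [0.052,-0.44,-0.142],"rot": [0.2185,0.4923,0.845],"gripper": 0.085}
  ]
}}

```text
t: 15.37
ee_pos: [0.4028, -0.3731, 0.3186]
orientation: [[-0.733, 0.681, -0.002], [0.681, 0.733, 0.001], [0.003, -0.001, -1.0]]
wrist_force: [0.1, 0.4, -0.6]
gripper_width: 0.0845
grip_force: 0.0
```

```bash
python3 - <<'E'
from h import *
s=state(); print(s["ee_pos"],s["joint_positions"].round(2),s["wrist_force"].round(1))
c,B=SHAL; g=c-.011*B[:,0]; go(g+.09*B[:,2],tool(B),s)
E
```

```text
[ 0.40280713 -0.37306122  0.31859831] [-0.18  0.4   1.13  1.75 -0.38  1.24  1.87] [ 0.1  0.4 -0.6]
travel [0.2967, 0.3338, 0.17] rot [-0.2255, -0.4914, -0.8514] rows>= 11.5
```

```bash
python3 - <<'E'
from h import *
c,B=SHAL; g=c-.011*B[:,0]; go(g+np.array([.03,0,.17]),tool(B))
E
```

```text
travel [0.246, 0.3884, 0.0778] rot [-0.2255, -0.4914, -0.8514] rows>= 11.2
```

Call:
{"fn": "play_rows", "kwargs": {
  "deltas": [
    {"travel": [0.013,0.019,0.004],"rot": [-0.011,-0.025,-0.043],"gripper": 0.085},
    {"travel": [0.037,0.058,0.012],"rot": [-0.034,-0.074,-0.128],"gripper": 0.085},
    {"travel": [0.246,0.3884,0.0778],"rot": [-0.2255,-0.4914,-0.8514],"gripper": 0.085},
    {"travel": [0.246,0.3884,0.0778],"rot": [-0.2255,-0.4914,-0.8514],"gripper": 0.085},
    {"travel": [0.246,0.3884,0.0778],"rot": [-0.2255,-0.4914,-0.8514],"gripper": 0.085},
    {"travel": [0.246,0.3884,0.0778],"rot": [-0.2255,-0.4914,-0.8514],"gripper": 0.085},
    {"travel": [0.246,0.3884,0.0778],"rot": [-0.2255,-0.4914,-0.8514],"gripper": 0.085},
    {"travel": [0.246,0.3884,0.0778],"rot": [-0.2255,-0.4914,-0.8514],"gripper": 0.085},
    {"travel": [0.246,0.3884,0.0778],"rot": [-0.2255,-0.4914,-0.8514],"gripper": 0.085},
    {"travel": [0.246,0.3884,0.0778],"rot": [-0.2255,-0.4914,-0.8514],"gripper": 0.085},
    {"travel": [0.246,0.3884,0.0778],"rot": [-0.2255,-0.4914,-0.8514],"gripper": 0.085},
    {"travel": [0.246,0.3884,0.0778],"rot": [-0.2255,-0.4914,-0.8514],"gripper": 0.085},
    {"travel": [0.246,0.3884,0.0778],"rot": [-0.2255,-0.4914,-0.8514],"gripper": 0.085},
    {"travel": [0.246,0.3884,0.0778],"rot": [-0.2255,-0.4914,-0.8514],"gripper": 0.085},
    {"travel": [0.246,0.3884,0.0778],"rot": [-0.2255,-0.4914,-0.8514],"gripper": 0.085},
    {"travel": [0.246,0.3884,0.0778],"rot": [-0.2255,-0.4914,-0.8514],"gripper": 0.085},
    {"travel": [0.246,0.3884,0.0778],"rot": [-0.2255,-0.4914,-0.8514],"gripper": 0.085}
  ]
}}

```text
t: 16.78
ee_pos: [0.4866, 0.0778, 0.2421]
orientation: [[-0.859, -0.123, 0.497], [-0.108, 0.992, 0.059], [-0.5, -0.002, -0.866]]
wrist_force: [-0.2, 0.9, 0.7]
gripper_width: 0.0853
grip_force: 0.0
```

```bash
python3 - <<'E'
from h import *
s=state(); print(s["ee_pos"],s["joint_positions"].round(2),s["wrist_force"].round(1))
c,B=SHAL; g=c-.011*B[:,0]; go(g+.04*B[:,2],tool(B),s); go(g,tool(B),s)
E
```

```text
[0.48662012 0.07777728 0.24213818] [-0.87 -0.04  0.6   2.31  0.27  0.36  1.2 ] [-0.2  0.9  0.7]
travel [0.1109, 0.0053, 0.0933] rot [-0.0009, 0.0017, 0.0009] rows>= 3.5
travel [0.111, 0.0053, 0.1333] rot [-0.0009, 0.0017, 0.0009] rows>= 4.2
```

Call:
{"fn": "play_rows", "kwargs": {
  "deltas": [
    {"travel": [0.02,0.001,0.01],"rot": [0,0,0],"gripper": 0.085},
    {"travel": [0.05,0.003,0.035],"rot": [0,0,0],"gripper": 0.085},
    {"travel": [0.085,0.004,0.065],"rot": [0,0,0],"gripper": 0.085},
    {"travel": [0.105,0.005,0.085],"rot": [0,0.001,0],"gripper": 0.085},
    {"travel": [0.111,0.0053,0.0933],"rot": [0,0.0017,0],"gripper": 0.085},
    {"travel": [0.111,0.0053,0.0933],"rot": [0,0.0017,0],"gripper": 0.085},
    {"travel": [0.111,0.0053,0.0933],"rot": [0,0.0017,0],"gripper": 0.085}
  ]
}}

```text
t: 17.37
ee_pos: [0.4501, 0.0581, 0.1514]
orientation: [[-0.873, -0.11, 0.476], [-0.133, 0.991, -0.015], [-0.47, -0.076, -0.879]]
wrist_force: [0.4, 0.2, 0.4]
gripper_width: 0.0849
grip_force: 0.0
```

```bash
python3 - <<'E'
from h import *
s=state(); print(s["ee_pos"],s["joint_positions"].round(2),s["wrist_force"].round(1))
c,B=SHAL; g=c-.011*B[:,0]; go(g,tool(B),s)
E
```

```text
[0.45011551 0.05814985 0.15135127] [-0.29  0.11  0.    2.43  0.89  0.2   0.57] [0.4 0.2 0.4]
travel [0.0291, 0.0261, 0.0733] rot [-0.0715, -0.0316, 0.0262] rows>= 2.0
```

Call:
{"fn": "play_rows", "kwargs": {
  "deltas": [
    {"travel": [0.027,0.026,0.025],"rot": [-0.07,-0.031,0.026],"gripper": 0.085},
    {"travel": [0.029,0.026,0.03],"rot": [-0.0715,-0.0316,0.0262],"gripper": 0.085},
    {"travel": [0.029,0.026,0.03],"rot": [-0.0715,-0.0316,0.0262],"gripper": 0.085},
    {"travel": [0.029,0.026,0.03],"rot": [-0.0715,-0.0316,0.0262],"gripper": 0.085},
    {"travel": [0.029,0.026,0.03],"rot": [-0.0715,-0.0316,0.0262],"gripper": 0.085},
    {"travel": [0.029,0.026,0.03],"rot": [-0.0715,-0.0316,0.0262],"gripper": 0.085},
    {"travel": [0.029,0.026,0.03],"rot": [-0.0715,-0.0316,0.0262],"gripper": 0.085},
    {"travel": [0.029,0.026,0.03],"rot": [-0.0715,-0.0316,0.0262],"gripper": 0.085}
  ]
}}

```text
t: 18.03
ee_pos: [0.4361, 0.0788, 0.1091]
orientation: [[-0.861, -0.121, 0.494], [-0.106, 0.993, 0.058], [-0.497, -0.002, -0.868]]
wrist_force: [-0.0, -0.7, -0.9]
gripper_width: 0.0849
grip_force: 0.0
```

```bash
python3 - <<'E'
from h import *
s=state(); print(s["ee_pos"],s["joint_positions"].round(2),s["wrist_force"].round(1))
c,B=SHAL; g=c-.011*B[:,0]; go(g,tool(B),s)
E
```

```text
[0.43609397 0.07877637 0.10913228] [ 0.14  0.23 -0.48  2.49  1.91  0.21 -0.47] [-0.  -0.7 -0.9]
travel [0.001, -0.0022, 0.0431] rot [-0.0017, -0.0018, -0.0004] rows>= 1.0
```

Call:
{"fn": "play_rows", "kwargs": {
  "deltas": [
    {"travel": [0.001,-0.0022,0.006],"rot": [0,0,0],"gripper": 0.085},
    {"travel": [0.001,-0.0022,0.016],"rot": [0,0,0],"gripper": 0.085},
    {"travel": [0.001,-0.0022,0.028],"rot": [0,0,0],"gripper": 0.085},
    {"travel": [0.001,-0.0022,0.038],"rot": [0,0,0],"gripper": 0.085},
    {"travel": [0.001,-0.0022,0.043],"rot": [0,0,0],"gripper": 0.085},
    {"travel": [0.001,-0.0022,0.043],"rot": [0,0,0],"gripper": 0.085},
    {"travel": [0.001,-0.0022,0.043],"rot": [0,0,0],"gripper": 0.085}
  ]
}}

```text
t: 18.62
ee_pos: [0.4567, 0.08, 0.0714]
orientation: [[-0.861, -0.123, 0.493], [-0.108, 0.992, 0.059], [-0.497, -0.002, -0.868]]
wrist_force: [-0.5, 0.4, 0.9]
gripper_width: 0.0852
grip_force: 0.0
```

```bash
python3 - <<'E'
from h import *
s=state(); print(s["ee_pos"],s["joint_positions"].round(2),s["wrist_force"].round(1))
c,B=SHAL; g=c-.011*B[:,0]; go(g,tool(B),s)
E
```

```text
[0.45665691 0.08002262 0.07142811] [ 0.23  0.4  -0.57  2.45  2.14  0.33 -0.65] [-0.5  0.4  0.9]
travel [0.0001, -0.001, 0.0002] rot [-0.0008, -0.0019, 0.0011] rows>= 0.0
```

Call:
{"fn": "play_rows", "kwargs": {
  "deltas": [
    {"travel": [0,-0.001,0],"rot": [0,0,0],"gripper": 0.05},
    {"travel": [0,-0.001,0],"rot": [0,0,0],"gripper": 0.05},
    {"travel": [0,-0.001,0],"rot": [0,0,0],"gripper": 0.05},
    {"travel": [0,-0.001,0],"rot": [0,0,0],"gripper": 0.05},
    {"travel": [0,-0.001,0],"rot": [0,0,0],"gripper": 0.05},
    {"travel": [0,-0.001,0],"rot": [0,0,0],"gripper": 0.05},
    {"travel": [0,-0.001,0],"rot": [0,0,0],"gripper": 0.05},
    {"travel": [0,-0.001,-0.004],"rot": [0,0,0],"gripper": 0.05},
    {"travel": [-0.002,-0.001,-0.015],"rot": [0,0,0],"gripper": 0.05},
    {"travel": [-0.012,-0.001,-0.034],"rot": [0,0,0],"gripper": 0.05},
    {"travel": [-0.026,-0.001,-0.058],"rot": [0,0,0],"gripper": 0.05},
    {"travel": [-0.042,-0.001,-0.085],"rot": [0,0,0],"gripper": 0.05},
    {"travel": [-0.056,-0.001,-0.11],"rot": [0,0,0],"gripper": 0.05},
    {"travel": [-0.065,-0.001,-0.124],"rot": [0,0,0],"gripper": 0.05},
    {"travel": [-0.065,-0.001,-0.124],"rot": [0,0,0],"gripper": 0.05},
    {"travel": [-0.065,-0.001,-0.124],"rot": [0,0,0],"gripper": 0.05}
  ],
  "squeeze": 35
}}

```text
t: 19.95
ee_pos: [0.4526, 0.0698, 0.1716]
orientation: [[-0.862, -0.107, 0.495], [-0.101, 0.994, 0.04], [-0.497, -0.016, -0.868]]
wrist_force: [0.0, -0.3, -3.3]
gripper_width: 0.0576
grip_force: 39.4
```

```bash
python3 - <<'E'
from h import *
s=state(); print(s["ee_pos"],s["joint_positions"].round(2),s["wrist_force"].round(1))
go(S+SR@np.array([-.016,.006,.22]),tool(SR),s)
E
```

```text
[0.45257742 0.06981609 0.17161321] [ 0.42  0.1  -0.72  2.41  0.85  0.22  0.6 ] [ 0.  -0.3 -3.3]
travel [-0.0302, -0.2503, -0.0339] rot [-0.0083, 0.5201, 0.0303] rows>= 6.1
```

Call:
{"fn": "play_rows", "kwargs": {
  "deltas": [
    {"travel": [-0.003,-0.01,-0.006],"rot": [0,0.02,0.001],"gripper": 0.05},
    {"travel": [-0.008,-0.03,-0.015],"rot": [-0.001,0.06,0.004],"gripper": 0.05},
    {"travel": [-0.013,-0.055,-0.022],"rot": [-0.002,0.11,0.007],"gripper": 0.05},
    {"travel": [-0.016,-0.08,-0.028],"rot": [-0.003,0.165,0.01],"gripper": 0.05},
    {"travel": [-0.019,-0.107,-0.032],"rot": [-0.004,0.22,0.013],"gripper": 0.05},
    {"travel": [-0.022,-0.135,-0.034],"rot": [-0.005,0.28,0.016],"gripper": 0.05},
    {"travel": [-0.024,-0.162,-0.034],"rot": [-0.006,0.34,0.02],"gripper": 0.05},
    {"travel": [-0.026,-0.19,-0.034],"rot": [-0.006,0.395,0.023],"gripper": 0.05},
    {"travel": [-0.028,-0.215,-0.034],"rot": [-0.007,0.45,0.026],"gripper": 0.05},
    {"travel": [-0.03,-0.236,-0.034],"rot": [-0.008,0.49,0.029],"gripper": 0.05},
    {"travel": [-0.03,-0.247,-0.034],"rot": [-0.008,0.515,0.03],"gripper": 0.05},
    {"travel": [-0.0302,-0.2503,-0.034],"rot": [-0.008,0.52,0.03],"gripper": 0.05},
    {"travel": [-0.0302,-0.2503,-0.034],"rot": [-0.008,0.52,0.03],"gripper": 0.05},
    {"travel": [-0.0302,-0.2503,-0.034],"rot": [-0.008,0.52,0.03],"gripper": 0.05},
    {"travel": [-0.0302,-0.2503,-0.034],"rot": [-0.008,0.52,0.03],"gripper": 0.05}
  ]
}}

```text
t: 21.2
ee_pos: [0.4885, -0.1765, 0.2195]
orientation: [[-0.997, -0.081, 0.001], [-0.081, 0.997, -0.0], [-0.001, -0.0, -1.0]]
wrist_force: [-0.0, -0.2, -3.2]
gripper_width: 0.0574
grip_force: 39.3
```

```bash
python3 - <<'E'
from h import *
s=state(); print(s["ee_pos"],s["joint_positions"].round(2),s["wrist_force"].round(1))
go(S+SR@np.array([-.016,.006,.14]),tool(SR),s)
E
```

```text
[ 0.48853822 -0.17647067  0.21954572] [ 0.91  0.36 -0.75  1.89  0.29  1.    1.69] [-0.  -0.2 -3.2]
travel [0.0001, -0.0008, 0.0795] rot [-0.0005, 0.0006, 0.0008] rows>= 1.9
```

Call:
{"fn": "play_rows", "kwargs": {
  "deltas": [
    {"travel": [0,0,0.008],"rot": [0,0,0],"gripper": 0.05},
    {"travel": [0,0,0.022],"rot": [0,0,0],"gripper": 0.05},
    {"travel": [0,0,0.038],"rot": [0,0,0],"gripper": 0.05},
    {"travel": [0,0,0.054],"rot": [0,0,0],"gripper": 0.05},
    {"travel": [0,0,0.068],"rot": [0,0,0],"gripper": 0.05},
    {"travel": [0,0,0.077],"rot": [0,0,0],"gripper": 0.05},
    {"travel": [0,0,0.081],"rot": [0,0,0],"gripper": 0.05},
    {"travel": [0,0,0.0825],"rot": [0,0,0],"gripper": 0.05},
    {"travel": [0,0,0.0835],"rot": [0,0,0],"gripper": 0.05},
    {"travel": [0,0,0.0845],"rot": [0,0,0],"gripper": 0.05},
    {"travel": [0,0,0.0855],"rot": [0,0,0],"gripper": 0.05},
    {"travel": [0,0,0.0855],"rot": [0,0,0],"gripper": 0.05}
  ]
}}

```text
t: 22.2
ee_pos: [0.489, -0.1777, 0.1342]
orientation: [[-0.997, -0.08, 0.0], [-0.08, 0.997, -0.001], [-0.0, -0.001, -1.0]]
wrist_force: [-0.2, 0.6, -2.7]
gripper_width: 0.0575
grip_force: 39.3
```

Call:
{"fn": "play_rows", "kwargs": {
  "deltas": [
    {"travel": [0,0,0.0007],"rot": [0,0,0],"gripper": 0.05},
    {"travel": [0,0,0.0014],"rot": [0,0,0],"gripper": 0.05},
    {"travel": [0,0,0.002],"rot": [0,0,0],"gripper": 0.05},
    {"travel": [0,0,0.002],"rot": [0,0,0],"gripper": 0.05}
  ]
}}

```text
t: 22.53
ee_pos: [0.4888, -0.1776, 0.1318]
orientation: [[-0.997, -0.08, -0.0], [-0.08, 0.997, -0.0], [0.0, -0.0, -1.0]]
wrist_force: [-0.4, -0.1, -1.5]
gripper_width: 0.0571
grip_force: 39.3
```

Call:
{"fn": "play_rows", "kwargs": {
  "deltas": [
    {"travel": [0,0,0.0004],"rot": [0,0,0],"gripper": 0.05},
    {"travel": [0,0,0.0008],"rot": [0,0,0],"gripper": 0.05},
    {"travel": [0,0,0.0008],"rot": [0,0,0],"gripper": 0.05}
  ]
}}

```text
t: 22.78
ee_pos: [0.4888, -0.1776, 0.1311]
orientation: [[-0.997, -0.08, -0.0], [-0.08, 0.997, -0.0], [0.0, -0.0, -1.0]]
wrist_force: [0.4, 0.0, -2.4]
gripper_width: 0.0575
grip_force: 39.3
```

Call:
{"fn": "play_rows", "kwargs": {
  "deltas": [
    {"travel": [0,0,0.0004],"rot": [0,0,0],"gripper": 0.05},
    {"travel": [0,0,0.0008],"rot": [0,0,0],"gripper": 0.05},
    {"travel": [0,0,0.0012],"rot": [0,0,0],"gripper": 0.05},
    {"travel": [0,0,0.0012],"rot": [0,0,0],"gripper": 0.05}
  ]
}}

```text
t: 23.12
ee_pos: [0.4889, -0.1776, 0.1302]
orientation: [[-0.997, -0.08, -0.0], [-0.08, 0.997, -0.001], [0.0, -0.001, -1.0]]
wrist_force: [-2.6, -0.0, 4.7]
gripper_width: 0.0575
grip_force: 40.1
```

Call:
{"fn": "play_rows", "kwargs": {
  "deltas": [
    {"travel": [-0.001,0,-0.0004],"rot": [0,0,0],"gripper": 0.05},
    {"travel": [-0.002,0,-0.0004],"rot": [0,0,0],"gripper": 0.05},
    {"travel": [-0.003,0,-0.0004],"rot": [0,0,0],"gripper": 0.05},
    {"travel": [-0.004,0,-0.0004],"rot": [0,0,0],"gripper": 0.05},
    {"travel": [-0.004,0,-0.0004],"rot": [0,0,0],"gripper": 0.05}
  ]
}}

```text
t: 23.53
ee_pos: [0.493, -0.1772, 0.1303]
orientation: [[-0.997, -0.08, 0.0], [-0.08, 0.997, -0.0], [-0.0, -0.0, -1.0]]
wrist_force: [-0.3, -0.9, -2.3]
gripper_width: 0.057
grip_force: 39.4
```

Call:
{"fn": "play_rows", "kwargs": {
  "deltas": [
    {"travel": [-0.0008,0,0.0002],"rot": [0,0,0],"gripper": 0.05},
    {"travel": [-0.0016,0,0.0002],"rot": [0,0,0],"gripper": 0.05},
    {"travel": [-0.002,0,0.0002],"rot": [0,0,0],"gripper": 0.05},
    {"travel": [-0.002,0,0.0002],"rot": [0,0,0],"gripper": 0.05}
  ]
}}

```text
t: 23.87
ee_pos: [0.4939, -0.1773, 0.1302]
orientation: [[-0.997, -0.08, -0.002], [-0.08, 0.997, -0.001], [0.002, -0.001, -1.0]]
wrist_force: [-10.3, 0.3, 10.7]
gripper_width: 0.0576
grip_force: 40.8
```

Call:
{"fn": "play_rows", "kwargs": {
  "deltas": [
    {"travel": [0.0004,0,-0.0006],"rot": [0,0,0],"gripper": 0.05},
    {"travel": [0.0004,-0.001,-0.0006],"rot": [0,0,0],"gripper": 0.05},
    {"travel": [0.0004,-0.002,-0.0006],"rot": [0,0,0],"gripper": 0.05},
    {"travel": [0.0004,-0.003,-0.0006],"rot": [0,0,0],"gripper": 0.05},
    {"travel": [0.0004,-0.004,-0.0006],"rot": [0,0,0],"gripper": 0.05},
    {"travel": [0.0004,-0.004,-0.0006],"rot": [0,0,0],"gripper": 0.05}
  ]
}}

```text
t: 24.37
ee_pos: [0.4942, -0.1811, 0.1303]
orientation: [[-0.997, -0.08, -0.001], [-0.08, 0.997, 0.0], [0.001, 0.0, -1.0]]
wrist_force: [-4.7, 1.5, -2.1]
gripper_width: 0.0573
grip_force: 39.4
```

Call:
{"fn": "play_rows", "kwargs": {
  "deltas": [
    {"travel": [0,-0.0008,0],"rot": [0,0,0],"gripper": 0.05},
    {"travel": [0,-0.0016,0],"rot": [0,0,0],"gripper": 0.05},
    {"travel": [0,-0.0024,0],"rot": [0,0,0],"gripper": 0.05},
    {"travel": [0,-0.0024,0],"rot": [0,0,0],"gripper": 0.05}
  ]
}}

```text
t: 24.7
ee_pos: [0.4944, -0.1829, 0.1303]
orientation: [[-0.997, -0.08, -0.001], [-0.08, 0.997, 0.001], [0.001, 0.001, -1.0]]
wrist_force: [-5.5, 3.9, -1.7]
gripper_width: 0.057
grip_force: 39.5
```

Call:
{"fn": "play_rows", "kwargs": {
  "deltas": [
    {"travel": [0,-0.0006,0],"rot": [0,0,0],"gripper": 0.05},
    {"travel": [0,-0.001,0],"rot": [0,0,0],"gripper": 0.05},
    {"travel": [0,-0.001,0],"rot": [0,0,0],"gripper": 0.05}
  ]
}}

```text
t: 24.95
ee_pos: [0.4944, -0.183, 0.1303]
orientation: [[-0.997, -0.081, -0.002], [-0.081, 0.997, 0.001], [0.002, 0.002, -1.0]]
wrist_force: [-6.7, 8.9, -0.4]
gripper_width: 0.0573
grip_force: 39.6
```

Both stops are reached again at the same place. Setting down, releasing and lifting away.

Call:
{"fn": "play_rows", "kwargs": {
  "deltas": [
    {"travel": [0.0002,0.0008,0.0003],"rot": [0,0,0],"gripper": 0.05},
    {"travel": [0.0002,0.0008,0.0003],"rot": [0,0,0],"gripper": 0.05},
    {"travel": [0.0002,0.0008,0.0003],"rot": [0,0,0],"gripper": 0.07},
    {"travel": [0.0002,0.0008,0.0003],"rot": [0,0,0],"gripper": 0.078},
    {"travel": [0.0002,0.0008,0.0003],"rot": [0,0,0],"gripper": 0.078},
    {"travel": [0.0002,0.0008,0.0003],"rot": [0,0,0],"gripper": 0.078},
    {"travel": [0.0002,0.0008,0.0003],"rot": [0,0,0],"gripper": 0.078},
    {"travel": [0,0.0005,-0.02],"rot": [0,0,0],"gripper": 0.078},
    {"travel": [0.005,0.0005,-0.05],"rot": [0,0,0],"gripper": 0.078},
    {"travel": [0.02,0.0005,-0.09],"rot": [0,0,0],"gripper": 0.078},
    {"travel": [0.04,0.0005,-0.13],"rot": [0,0,0],"gripper": 0.05},
    {"travel": [0.05,0.0005,-0.16],"rot": [0,0,0],"gripper": 0.0},
    {"travel": [0.05,0.0005,-0.17],"rot": [0,0,0],"gripper": 0.0},
    {"travel": [0.05,0.0005,-0.17],"rot": [0,0,0],"gripper": 0.0}
  ]
}}

```text
t: 26.12
ee_pos: [0.4457, -0.1886, 0.3036]
orientation: [[-0.997, -0.078, 0.004], [-0.078, 0.997, -0.004], [-0.003, -0.004, -1.0]]
wrist_force: [0.2, 0.3, -0.8]
gripper_width: 0.0296
grip_force: 0.0
```

```bash
python3 - <<'E'
from h import *
lidcheck(.131); camera("top")
s=state(); print(s["ee_pos"],s["joint_positions"].round(2),s["wrist_force"],s["gripper_width"])
go(S+SR@np.array([.138,0,.3]),tool(SR),s)
p=cv2.imread("pics/wrist_l.png"); cv2.imwrite("pics/w4.png",p)
E
```

```text
top 1067 [ 0.1 -0.4] [100.9  58.6] 0.6 z 0.1304
wrist 4091 [ 1.4 -0.4] [108.1  57.7] 0.2 z 0.129
[ 0.44493387 -0.18793466  0.29985712] [ 1.05  0.18 -0.8   1.88  0.14  1.14  1.85] [-0.24744187 -0.48745968 -1.10494206] 0.007409103370053619
travel [-0.1983, 0.0012, -0.0003] rot [0.0002, -0.0009, -0.0006] rows>= 4.8
```

View pics/w4.png

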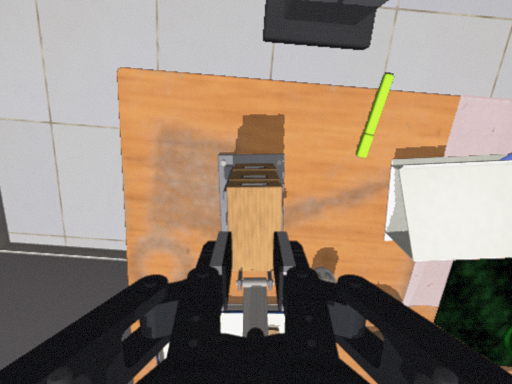

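The wrist view shows all three boxes flush at (255,200); the measured lid centre is (0.1, -0.4) mm at z = 0.130. The bottle is at (325,275), clear of the arm. Now for the clamp: closed fingers go over and behind it.

Call:
{"fn": "play_rows", "kwargs": {
  "deltas": [
    {"travel": [-0.012,0,0],"rot": [0,0,0],"gripper": 0.0},
    {"travel": [-0.035,0,0],"rot": [0,0,0],"gripper": 0.0},
    {"travel": [-0.065,0,0],"rot": [0,0,0],"gripper": 0.0},
    {"travel": [-0.1,0.001,0],"rot": [0,0,0],"gripper": 0.0},
    {"travel": [-0.135,0.001,0],"rot": [0,0,0],"gripper": 0.0},
    {"travel": [-0.165,0.001,0],"rot": [0,0,0],"gripper": 0.0},
    {"travel": [-0.188,0.001,0],"rot": [0,0,0],"gripper": 0.0},
    {"travel": [-0.198,0.001,0],"rot": [0,0,0],"gripper": 0.0},
    {"travel": [-0.198,0.001,0.01],"rot": [0,0,0],"gripper": 0.0},
    {"travel": [-0.198,0.001,0.03],"rot": [0,0,0],"gripper": 0.0},
    {"travel": [-0.198,0.001,0.055],"rot": [0,0,0],"gripper": 0.0},
    {"travel": [-0.198,0.001,0.07],"rot": [0,0,0],"gripper": 0.0},
    {"travel": [-0.198,0.001,0.07],"rot": [0,0,0],"gripper": 0.0},
    {"travel": [-0.198,0.001,0.07],"rot": [0,0,0],"gripper": 0.0}
  ]
}}

```text
t: 27.43
ee_pos: [0.6415, -0.171, 0.2293]
orientation: [[-0.997, -0.08, -0.002], [-0.08, 0.997, 0.001], [0.002, 0.001, -1.0]]
wrist_force: [0.5, 1.0, -0.1]
gripper_width: -0.0003
grip_force: 0.0
```

```bash
python3 - <<'E'
from h import *
s=state(); print(((s["ee_pos"]-S)@SR).round(4),s["joint_positions"].round(2),s["wrist_force"].round(1),s["gripper_width"])
q=((s["ee_pos"]-S)@SR)
L=[(.076,.23)]+[(.060-.075*np.cos(a)+.004*np.sin(a)+.011,.137+.075*np.sin(a)+.004*np.cos(a)+.025) for a in np.arange(1.5,-.01,-.1)]
for x,z in L: print(round(-(x-q[0]),3),round(q[2]-z,3),end=" | ")
E
```

```text
[ 0.137  -0.      0.2293] [ 0.7   0.61 -0.72  1.51  0.42  1.18  1.56] [ 0.5  1.  -0.1] -0.0002529918480453505
0.061 -0.001 | 0.067 -0.008 | 0.075 -0.007 | 0.082 -0.006 | 0.089 -0.004 | 0.096 -0.001 | 0.103 0.002 | 0.109 0.006 | 0.115 0.011 | 0.121 0.016 | 0.126 0.022 | 0.13 0.028 | 0.133 0.034 | 0.136 0.041 | 0.139 0.048 | 0.14 0.056 | 0.141 0.063 |
```

Pushing the bar forward to just past upright, at moderate speed.

Call:
{"fn": "play_rows", "kwargs": {
  "deltas": [
    {"travel": [0.004,0,0],"rot": [0,0,0],"gripper": 0.0},
    {"travel": [0.01,0,0],"rot": [0,0,0],"gripper": 0.0},
    {"travel": [0.017,0,0],"rot": [0,0,0],"gripper": 0.0},
    {"travel": [0.024,0,0],"rot": [0,0,0],"gripper": 0.0},
    {"travel": [0.031,0,0],"rot": [0,0,0],"gripper": 0.0},
    {"travel": [0.038,0,-0.001],"rot": [0,0,0],"gripper": 0.0},
    {"travel": [0.046,0,-0.003],"rot": [0,0,0],"gripper": 0.0},
    {"travel": [0.054,0,-0.005],"rot": [0,0,0],"gripper": 0.0},
    {"travel": [0.061,0,-0.007],"rot": [0,0,0],"gripper": 0.0},
    {"travel": [0.067,0,-0.008],"rot": [0,0,0],"gripper": 0.0},
    {"travel": [0.075,0,-0.007],"rot": [0,0,0],"gripper": 0.0},
    {"travel": [0.082,0,-0.006],"rot": [0,0,0],"gripper": 0.0},
    {"travel": [0.089,0,-0.004],"rot": [0,0,0],"gripper": 0.0}
  ]
}}

```text
t: 28.52
ee_pos: [0.553, -0.1783, 0.2347]
orientation: [[-0.997, -0.08, 0.0], [-0.08, 0.997, -0.0], [-0.0, -0.0, -1.0]]
wrist_force: [0.9, 0.0, -0.2]
gripper_width: -0.0002
grip_force: 0.7
```

```bash
python3 - <<'E'
from h import *
s=state(); q=((s["ee_pos"]-S)@SR); print(q.round(4),s["wrist_force"].round(1))
p,d=camera("top"); W=(cloud("t",d,calibration("top"))-S)@SR; m=(W[...,2]>.15)&(W[...,0]<.06)&(abs(W[...,1])<.03); print(W[m].min(0) if m.sum() else 0)
p,d=camera("scene"); cv2.imwrite("pics/s5.png",cv2.resize(p[130:330,200:400,::-1],None,fx=3,fy=3))
for a in np.arange(1.2,-.01,-.1):
    x,z=(.060-.075*np.cos(a)+.004*np.sin(a)+.011,.137+.075*np.sin(a)+.004*np.cos(a)+.025); print(round(-(x-q[0]),3),round(q[2]-z,3),end=" | ")
E
```

```text
[ 4.810e-02 -2.000e-04  2.347e-01] [ 0.9  0.  -0.2]
[-0.15413354 -0.0299876   0.15248054]
0.001 0.001 | 0.008 0.004 | 0.014 0.007 | 0.021 0.011 | 0.027 0.016 | 0.032 0.021 | 0.037 0.027 | 0.041 0.033 | 0.045 0.04 | 0.048 0.047 | 0.05 0.054 | 0.051 0.061 | 0.052 0.069 |
```

View pics/s5.png

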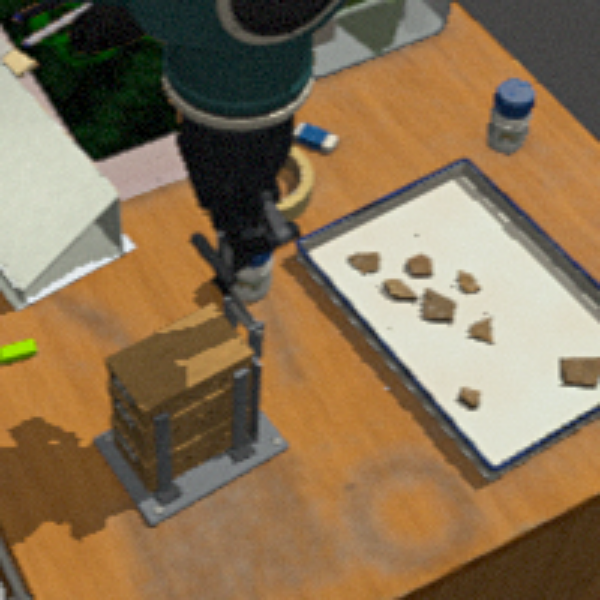

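The picture shows the clamp arm following: its bar at (207,258) is now past upright toward the column, the boxes are flush at (180,360), and the bottle behind at (255,275) is standing. Continuing along the arc.

Call:
{"fn": "play_rows", "kwargs": {
  "deltas": [
    {"travel": [0.004,0,0.002],"rot": [0,0,0],"gripper": 0.0},
    {"travel": [0.009,0,0.005],"rot": [0,0,0],"gripper": 0.0},
    {"travel": [0.014,0,0.007],"rot": [0,0,0],"gripper": 0.0},
    {"travel": [0.021,0,0.011],"rot": [0,0,0],"gripper": 0.0},
    {"travel": [0.027,0,0.016],"rot": [0,0,0],"gripper": 0.0},
    {"travel": [0.032,0,0.021],"rot": [0,0,0],"gripper": 0.0},
    {"travel": [0.037,0,0.027],"rot": [0,0,0],"gripper": 0.0},
    {"travel": [0.041,0,0.033],"rot": [0,0,0],"gripper": 0.0},
    {"travel": [0.045,0,0.04],"rot": [0,0,0],"gripper": 0.0},
    {"travel": [0.048,0,0.047],"rot": [0,0,0],"gripper": 0.0},
    {"travel": [0.05,0,0.053],"rot": [0,0,0],"gripper": 0.0},
    {"travel": [0.05,0,0.058],"rot": [0,0,0],"gripper": 0.0},
    {"travel": [0.05,0,0.062],"rot": [0,0,0],"gripper": 0.0},
    {"travel": [0.05,0,0.064],"rot": [0,0,0],"gripper": 0.0},
    {"travel": [0.05,0,0.064],"rot": [0,0,0],"gripper": 0.0}
  ]
}}

```text
t: 29.87
ee_pos: [0.5039, -0.1821, 0.1702]
orientation: [[-0.997, -0.08, -0.0], [-0.08, 0.997, 0.0], [0.0, 0.0, -1.0]]
wrist_force: [1.0, -0.3, 0.4]
gripper_width: 0.0002
grip_force: 0.0
```

Call:
{"fn": "play_rows", "kwargs": {
  "deltas": [
    {"travel": [0,0,0.0008],"rot": [0,0,0],"gripper": 0.0},
    {"travel": [0,0,0.0016],"rot": [0,0,0],"gripper": 0.0},
    {"travel": [0,0,0.0024],"rot": [0,0,0],"gripper": 0.0},
    {"travel": [0,0,0.003],"rot": [0,0,0],"gripper": 0.0},
    {"travel": [0,0,0.003],"rot": [0,0,0],"gripper": 0.0}
  ]
}}

```text
t: 30.28
ee_pos: [0.5039, -0.1822, 0.1677]
orientation: [[-0.997, -0.08, 0.0], [-0.08, 0.997, -0.0], [-0.0, -0.0, -1.0]]
wrist_force: [-0.4, -0.1, -0.9]
gripper_width: -0.0002
grip_force: 0.0
```

Call:
{"fn": "play_rows", "kwargs": {
  "deltas": [
    {"travel": [0,0,0.0007],"rot": [0,0,0],"gripper": 0.0},
    {"travel": [0,0,0.0014],"rot": [0,0,0],"gripper": 0.0},
    {"travel": [0,0,0.002],"rot": [0,0,0],"gripper": 0.0},
    {"travel": [0,0,0.002],"rot": [0,0,0],"gripper": 0.0}
  ]
}}

```text
t: 30.62
ee_pos: [0.5039, -0.1823, 0.1661]
orientation: [[-0.997, -0.08, -0.0], [-0.08, 0.997, -0.001], [0.0, -0.001, -1.0]]
wrist_force: [-3.2, 0.8, 8.5]
gripper_width: -0.0001
grip_force: 4.3
```

The force rises at the expected height (TCP 0.166), so the pad is on the lid. Retreating upward and checking.

Call:
{"fn": "play_rows", "kwargs": {
  "deltas": [
    {"travel": [0,0,-0.003],"rot": [0,0,0],"gripper": 0.0},
    {"travel": [0,0,-0.015],"rot": [0,0,0],"gripper": 0.0},
    {"travel": [0,0,-0.04],"rot": [0,0,0],"gripper": 0.0},
    {"travel": [0.02,0,-0.07],"rot": [0,0,0],"gripper": 0.0},
    {"travel": [0.05,0,-0.1],"rot": [0,0,0],"gripper": 0.0},
    {"travel": [0.08,0.02,-0.12],"rot": [0,0,0],"gripper": 0.0},
    {"travel": [0.1,0.05,-0.13],"rot": [0,0,0],"gripper": 0.0},
    {"travel": [0.1,0.08,-0.13],"rot": [0,0,0],"gripper": 0.0},
    {"travel": [0.1,0.1,-0.13],"rot": [0,0,0],"gripper": 0.0},
    {"travel": [0.1,0.1,-0.13],"rot": [0,0,0],"gripper": 0.0},
    {"travel": [0.1,0.1,-0.13],"rot": [0,0,0],"gripper": 0.0}
  ]
}}

```text
t: 31.53
ee_pos: [0.3963, -0.09, 0.2965]
orientation: [[-0.997, -0.081, 0.001], [-0.081, 0.997, -0.002], [-0.001, -0.002, -1.0]]
wrist_force: [-0.1, -0.7, 0.5]
gripper_width: -0.0003
grip_force: 0.0
```

```bash
python3 - <<'E'
from h import *
s=state(); print(s["t"],s["ee_pos"])
p,d=camera("top"); q=(cloud("t",d,calibration("top"))-S)@SR
for x0 in(-.04,-.03,-.01,.01,.03,.045):
    m=(abs(q[...,0]-x0)<.005)&(abs(q[...,1])<.009)&(q[...,2]>.12)&(q[...,2]<.2); print(x0,m.sum(),np.median(q[m][:,2]).round(4) if m.sum() else "")
br=(p[...,0].astype(int)-p[...,2]>25); m=br&(abs(q[...,2]-.131)<.004)&(abs(q[...,0])<.07)&(abs(q[...,1])<.05)
r=cv2.minAreaRect((q[m][:,:2]*1000).astype(np.float32)); print(r)
for b in([278,164,302,183],[232,130,272,169]):
    Q=((q@SR.T)+S)[b[1]-4:b[3]+4,b[0]-4:b[2]+4].reshape(-1,3);Q=Q[Q[:,2]>.012]; print("byst",np.round(np.percentile(Q,[2,98],axis=0)*1000) if len(Q) else 0)
p2,_=camera("scene"); cv2.imwrite("pics/f.png",np.hstack([cv2.resize(x,(400,400),interpolation=cv2.INTER_CUBIC) for x in(p[140:270,250:380,::-1],p2[180:320,200:340,::-1])]))
E
```

```text
31.5333 [ 0.39630865 -0.08997841  0.29650673]
-0.04 0 
-0.03 0 
-0.01 1 0.1428
0.01 32 0.1403
0.03 38 0.1411
0.045 35 0.1408
((20.292295455932617, -0.42059326171875), (57.682498931884766, 57.324825286865234), 1.8452013731002808)
byst [[619. -79.  16.]
 [654. -43.  73.]]
byst [[657.  -9.  14.]
 [751.  82.  27.]]
```

View pics/f.png

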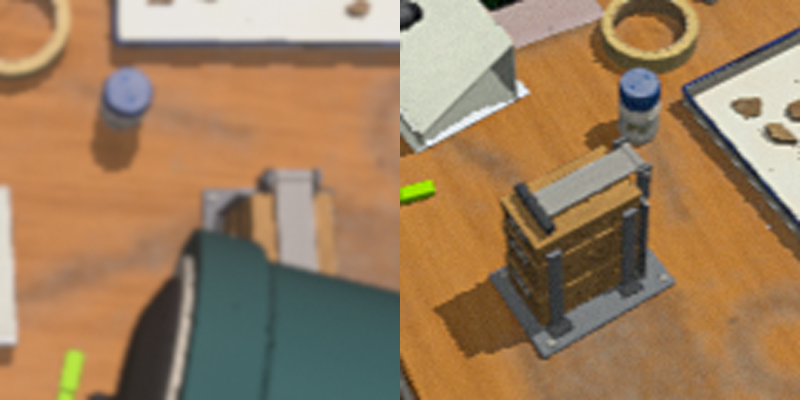

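The pictures show the clamp level on the top box (arm top at z ≈ 0.141, as expected), from (545,205) to (630,160). The three boxes are flush, the bottle and tape have not moved, and the robot is clear. Handing in.

```bash
python3 -c "
from workcell import workorder
print(workorder.finish_job())"
```

```text
the job is handed in; nothing more can be done
None
```

The job is handed in at about 31.5 s: deep box then shallow box stacked home against fence and posts, clamp pad resting on the lid, bottle and tape unmoved; the hand-in gave no verdict.

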